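# Fold the card tray and pack the pigment jars

## Robot

A 6-joint arm with a two-finger parallel gripper is mounted at the origin on the work surface. World frame = base frame: x ahead of the robot, y to its left, z up, the work surface at z = 0. Lengths are in mm, angles in rad, forces in N, time in s.
With the tool pointing down it reaches from about 350 to 875 mm from the base axis. Payload 4.2 kg.
Tool frame: the origin (TCP) lies midway between the tips of the shut fingers; the grasp point (between the pads) lies 19 mm behind it; z points along the fingers, y is the line along which they close (so a half turn about z gives the same grasp; the last joint's range is limited). The gripper opens to 85 mm and grips with 20 to 120 N. Pads are 22 mm wide; open, the fingers measure 114 mm over their backs; the gripper's body (76 mm by 85 mm) begins 54 mm behind the grasp point. The pads swing forward as they close: fully open they stand 13 mm farther back than shut.
Start: joints at [1.563, 0.385, 0.008, 0, -1.194, -0.259], TCP at [164.747, 602.874, 203.212] pointing down, gripper open.
Joint ranges: [-3.14, 3.14], [-1.21, 2.06], [-1.07, 1.41], [-3.16, 2.05], [-2.99, -0.16], [-3.1, 3.1]. Speed limits (rad/s): [2.79, 2.79, 3.14, 3.14, 3.14, 3.14].

## Interface

Orientations are given as a unit quaternion [x, y, z, w].
In Python, from bench import arm gives the robot as it stands. The module is installed in compiled form; this text tells all that it offers.
- The arm moves only by the shell command python3 -m handwheel 'ROWS' [OPENING]. ROWS is JSON, a list of rows, each an object of numbers: "x", "y", "z": the shift along the world's x, y, z each as a share of 20 cm, from -1 to 1; "ax", "ay", "az": the turn, a rotation vector about the world's x, y, z each as a share of 90 degrees, from -1 to 1. In form: [{"x": .., "y": .., "z": .., "ax": .., "ay": .., "az": ..}, ...]. A call has exactly 8 rows; each row shifts and turns the commanded pose from where the row before left it; what a row does not reach is not made up. A row lasts 1/10 s, in which the tool goes at most 50 mm and 8.59 degrees, less where a joint would pass 70% of its speed; a pose out of reach is approached as far as the arm can. A call with a number of a shift or a turn outside -1 to 1 is refused whole. A call with a gripper value outside its range is refused whole. OPENING is the opening, from -1 (shut) to 1 (fully open), set as the call begins (- or left out, the last holds). The fingers move at their own pace and stop on an object; the grip force is fixed at half the most. Time passes only in rows, so rows that do not move let the fingers close, or fill a call up. It gives the time, the measured TCP pose, the force, the opening and the grip force at its end, in the units of the state.
- arm.read_state(): the state, without advancing time (a new reading comes with each control period).
- arm.get_image(name): name is "scene" or "top" or "wrist"; returns the picture (420x560x3 uint8, red, green, blue); there is no depth.
- arm.camera_params(name): a dict with "K" (3x3 intrinsics, pixels), "position" and "orientation" of the camera in the world. Camera axes: x right, y down, z forward; pixel columns grow to the right and rows downward; lengths in mm; the calibration is good to about 2 mm. The wrist camera is an equidistant fisheye: a pixel r from the principal point sees the ray r / f radians off the axis. A picture is of the moment at which its call begins: read the wrist's pose just before it. camera_params takes no time and is no camera call; for the wrist camera it gives the pose at the moment of the call.
- arm.job_done(): hands the job in; it is judged then, once.
The state is a dict: "clock": time; "joints": joint angles; "joint_vel": joint speeds; "joint_efforts": joint torques, N m; "position": TCP position; "ee_rot": TCP orientation; "contact_force": force on the tool from outside, world axes, zero at the start; "wrist_torque": the same for the moment, N m; "gripper_width": finger opening in mm; "grasp_force": force on a finger pad.
Only numpy, scipy, OpenCV 4.12 (cv2) and the standard library are available. Lean on these libraries where they do the work, as an engineer would, in place of code of your own. Each camera call takes 0.05 s, during which the arm holds its last target. There are 200 camera calls.

## Task

Fold up all four walls of the card tray until they stand upright, then stand every pigment jar from the blotter in the tray, clear of the gripper and upright on its floor. Be gentle: the card dents if a wall is pushed with more than 20 N, the thin glass breaks if a jar is gripped with more than 40 N, and a jar must be set down softly, not dropped or pressed into the tray (at most 30 N). Leave the paperweight, ink bottle, bone folder, brush and sealing wax where they are.

Things in the scene. Friction and masses are not known exactly. Their poses are not given: they have to be found in the camera images.
- tray: Card tray blank on a fixed wooden forming board: card floor 140 mm (its x) by 190 mm (its y), brown with paler centre, its top 15 mm above the desk; four hinged card walls along its edges start half folded, leaning outwards. Origin: centre of the board's underside, on the desk; z up. It may be left or right on the desk; yaw varies.
- wall_a (a joint): Hinge of the wall on the tray's +x side: brown card 186 mm wide, 40 tall, 3 thick, dark red band outside. Hinge line's middle at (70, 0, 15) mm in the tray's frame. 0 = flat, pointing outwards; 1.57 = upright; stop at 1.75 (leaning in). Starts at 0.7 to 1.0, stays where left (friction 0.03 N m, under 3 N at its edge). Push its edge from outside, inwards and up along its arc; a level push can jam.
- wall_a_edge (a point): Middle of the free edge of the wall on the tray's +x side, 40 mm from its hinge; 55 mm above the desk when the wall is upright. It is best pushed by fingertips reaching only about 12 mm below it, near their ends.
- wall_b (a joint): Hinge of the wall on the tray's +y side: brown card 136 mm wide, 40 tall, 3 thick, dark red band outside. Hinge line's middle at (0, 95, 15) mm in the tray's frame. 0 = flat, pointing outwards; 1.57 = upright; stop at 1.75 (leaning in). Starts at 0.7 to 1.0, stays where left (friction 0.03 N m, under 3 N at its edge). Push its edge from outside, inwards and up along its arc; a level push can jam.
- wall_b_edge (a point): Middle of the free edge of the wall on the tray's +y side, 40 mm from its hinge; 55 mm above the desk when the wall is upright. It is best pushed by fingertips reaching only about 12 mm below it, near their ends.
- wall_c (a joint): Hinge of the wall on the tray's -x side: brown card 186 mm wide, 40 tall, 3 thick, dark red band outside. Hinge line's middle at (-70, 0, 15) mm in the tray's frame. 0 = flat, pointing outwards; 1.57 = upright; stop at 1.75 (leaning in). Starts at 0.7 to 1.0, stays where left (friction 0.03 N m, under 3 N at its edge). Push its edge from outside, inwards and up along its arc; a level push can jam.
- wall_c_edge (a point): Middle of the free edge of the wall on the tray's -x side, 40 mm from its hinge; 55 mm above the desk when the wall is upright. It is best pushed by fingertips reaching only about 12 mm below it, near their ends.
- wall_d (a joint): Hinge of the wall on the tray's -y side: brown card 136 mm wide, 40 tall, 3 thick, dark red band outside. Hinge line's middle at (0, -95, 15) mm in the tray's frame. 0 = flat, pointing outwards; 1.57 = upright; stop at 1.75 (leaning in). Starts at 0.7 to 1.0, stays where left (friction 0.03 N m, under 3 N at its edge). Push its edge from outside, inwards and up along its arc; a level push can jam.
- wall_d_edge (a point): Middle of the free edge of the wall on the tray's -y side, 40 mm from its hinge; 55 mm above the desk when the wall is upright. It is best pushed by fingertips reaching only about 12 mm below it, near their ends.
- jar_ochre: A straight-sided thin glass pigment jar with a flush lid, ochre contents and lid, 44 mm in diameter over its whole height and 72 mm high, about 110 g (varies). Origin: centre of its underside; z up along its axis. It starts upright on or near the blotter, directly on the desk (height 0), or is absent from the job. Not to be gripped with more than 40 N; 20 N is enough to lift it.
- jar_red: A straight-sided thin glass pigment jar with a flush lid, red contents and lid, 44 mm in diameter over its whole height and 72 mm high, about 110 g (varies). Origin: centre of its underside; z up along its axis. It starts upright on or near the blotter, directly on the desk (height 0), or is absent from the job. Not to be gripped with more than 40 N; 20 N is enough to lift it.
- jar_blue: A straight-sided thin glass pigment jar with a flush lid, blue contents and lid, 44 mm in diameter over its whole height and 72 mm high, about 110 g (varies). Origin: centre of its underside; z up along its axis. It starts upright on or near the blotter, directly on the desk (height 0), or is absent from the job. Not to be gripped with more than 40 N; 20 N is enough to lift it.
- jar_green: A straight-sided thin glass pigment jar with a flush lid, green contents and lid, 44 mm in diameter over its whole height and 72 mm high, about 110 g (varies). Origin: centre of its underside; z up along its axis. It starts upright on or near the blotter, directly on the desk (height 0), or is absent from the job. Not to be gripped with more than 40 N; 20 N is enough to lift it.
- blotter: A flat dull green blotter sheet, 210 by 220 mm, 1 mm, fixed on the desk; the jars to be packed start on it. Origin: its centre on the desk. Left or right of the desk; the tray is on the other side.
- weight: A domed brass paperweight, 38 mm in diameter, 26 mm high, on the blotter among the jars. Origin: on its underside, near its middle. Leave it where it is.
- ink: A red ink bottle with a red cap and paper label, 44 mm in diameter, 75 mm high, beyond the work area; not a pigment jar. Origin: on its underside, near its middle. Leave it where it is.
- folder: An ivory bone folder, a flat stick 150 by 22 by 6 mm. Origin: on its underside, near its middle. Leave it where it is.
- brush: A slim artist's brush, 170 mm long, 8 mm thick, lying on the desk beyond the work area. Origin: on its underside, near its middle. Leave it where it is.
- wax: A red stick of sealing wax, 85 by 14 by 14 mm, lying near the robot's base. Origin: on its underside, near its middle. Leave it where it is.

How it is judged (in metres and radians):
On the way, in this order (a step that is already met when the one before it is completed fails the run):
1. all four walls of the tray stand upright (hinges past 1.38 rad), while the jars are still outside the tray (value of joint each of wall_a, wall_b, wall_c, wall_d above 1.38 rad and horizontal distance between each of jar_ochre, jar_red, jar_blue, jar_green and tray above 0.11 m), for 0.2 s.
2. every jar stands upright and released on the floor of the folded tray (value of joint each of wall_a, wall_b, wall_c, wall_d above 1.38 rad and x of jar_ochre in the frame of tray between -0.057 and 0.057 m and y of jar_ochre in the frame of tray between -0.082 and 0.082 m and z of jar_ochre in the frame of tray between 0.01 and 0.028 m and angle between each of jar_ochre, jar_red, jar_blue, jar_green's own z axis and vertical below 0.25 rad and linear speed of each of jar_ochre, jar_red, jar_blue, jar_green below 0.03 m/s and contact force between the fingers and jar_ochre below 0.2 N and x of jar_red in the frame of tray between -0.057 and 0.057 m and y of jar_red in the frame of tray between -0.082 and 0.082 m and z of jar_red in the frame of tray between 0.01 and 0.028 m and contact force between the fingers and jar_red below 0.2 N and x of jar_blue in the frame of tray between -0.057 and 0.057 m and y of jar_blue in the frame of tray between -0.082 and 0.082 m and z of jar_blue in the frame of tray between 0.01 and 0.028 m and contact force between the fingers and jar_blue below 0.2 N and x of jar_green in the frame of tray between -0.057 and 0.057 m and y of jar_green in the frame of tray between -0.082 and 0.082 m and z of jar_green in the frame of tray between 0.01 and 0.028 m and contact force between the fingers and jar_green below 0.2 N), for 0.2 s.
At the end, for the whole second after the job is handed in: All four walls upright (hinge 1.38 rad or more: within about 11 degrees of vertical), and every jar present released inside the tray, standing on its floor (origin 10 to 28 mm above the desk, within 57 mm in x and 82 mm in y of the tray's centre, tilted less than 0.25 rad) (value of joint each of wall_a, wall_b, wall_c, wall_d above 1.38 rad and x of jar_ochre in the frame of tray between -0.057 and 0.057 m and y of jar_ochre in the frame of tray between -0.082 and 0.082 m and z of jar_ochre in the frame of tray between 0.01 and 0.028 m and angle between each of jar_ochre, jar_red, jar_blue, jar_green's own z axis and vertical below 0.25 rad and contact force between the fingers and jar_ochre below 0.2 N and x of jar_red in the frame of tray between -0.057 and 0.057 m and y of jar_red in the frame of tray between -0.082 and 0.082 m and z of jar_red in the frame of tray between 0.01 and 0.028 m and contact force between the fingers and jar_red below 0.2 N and x of jar_blue in the frame of tray between -0.057 and 0.057 m and y of jar_blue in the frame of tray between -0.082 and 0.082 m and z of jar_blue in the frame of tray between 0.01 and 0.028 m and contact force between the fingers and jar_blue below 0.2 N and x of jar_green in the frame of tray between -0.057 and 0.057 m and y of jar_green in the frame of tray between -0.082 and 0.082 m and z of jar_green in the frame of tray between 0.01 and 0.028 m and contact force between the fingers and jar_green below 0.2 N); the robot touches nothing.
It fails at once if a jar is squeezed by the two fingers with more than 90 N in sum, that is a grip of over 45 N (contact force between the fingers and jar_ochre above 90 N or contact force between the fingers and jar_red above 90 N or contact force between the fingers and jar_blue above 90 N or contact force between the fingers and jar_green above 90 N).
It fails at once if a card wall is pushed by the robot with more than 20 N (contact force between any of the fingers, the arm and wall_a above 20 N or contact force between any of the fingers, the arm and wall_b above 20 N or contact force between any of the fingers, the arm and wall_c above 20 N or contact force between any of the fingers, the arm and wall_d above 20 N).
It fails at once if a jar is dropped or pressed into the tray with more than 30 N (contact force between any of jar_ochre, jar_red, jar_blue, jar_green and tray above 30 N).
It fails at once if another thing on the desk is moved by more than 5 cm (distance of any of weight, ink, folder, brush, wax from where it was at the start of the episode above 0.05 m).
Of jar_ochre, jar_red, jar_blue, jar_green only 2 to 4 are there at a start; the rules pass over those that are not, and their reading is None.
At some moment in a run one of jar_ochre, jar_red, jar_blue, jar_green may be knocked a few centimetres aside while the robot is not near it.
It also fails if it takes over 210 s, if anything falls off the work surface, if the arm or the gripper's body presses on something with over 40 N, if the wrist force passes 120 N, or if a joint passes its speed limit or range.

## Working session

There is one attempt and no reset: what is moved stays moved. The work goes in short steps, Python scripts to look and compute and a shell command to move; the robot and the scene stay as the last step left them, time stands still between calls to the robot, and variables do not carry over. Pictures are saved under pics/ and viewed, at most 14 in all, crops included, and the job is handed in when it is done.

```bash
mkdir -p pics; python3 - <<'E'
from bench import arm
import cv2
for n in("scene","top"):
    im=arm.get_image(n); cv2.imwrite(f"pics/{n}0.png",im[:,:,::-1]); p=arm.camera_params(n); print(n,p)
print(arm.read_state())
E
```

```text
scene {'K': array([[499.36236036,   0.        , 270.12866391],
       [  0.        , 499.36236036, 200.20815909],
       [  0.        ,   0.        ,   1.        ]]), 'position': array([1122.42826823,  304.45011411,  850.39305577]), 'orientation': array([ 0.47088544,  0.81968632, -0.28111441, -0.16539626])}
top {'K': array([[545.75607784,   0.        , 283.2186202 ],
       [  0.        , 545.75607784, 216.17029876],
       [  0.        ,   0.        ,   1.        ]]), 'position': array([ 441.60979242,   -9.46540093, 1135.34859707]), 'orientation': array([ 0.70728314, -0.70398892,  0.04282271, -0.04812874])}
{'clock': 0.1, 'joints': array([ 1.56259776e+00,  3.85471766e-01,  6.73077574e-03, -4.08562159e-04,
       -1.19402099e+00, -2.58607188e-01]), 'joint_vel': array([-0.00051365, -0.0017632 ,  0.00227289,  0.00040419, -0.00082861,
        0.00033861]), 'joint_efforts': array([-1.98051766e-04, -3.93319309e+01,  1.88929367e+01,  4.19796243e+00,
       -2.59095148e-03,  5.13536307e-06]), 'position': array([164.61980407, 602.31380373, 202.22731874]), 'ee_rot': array([ 9.91104503e-01, -1.33082162e-01, -6.56585144e-05,  9.98846939e-04]), 'contact_force': array([-1.05060029, -0.25987461, -0.57471578]), 'wrist_torque': array([ 0.01330957,  0.02441009, -0.04634115]), 'grasp_force': 0.0, 'gripper_width': 85.56377336580607}
```

View pics/top0.png

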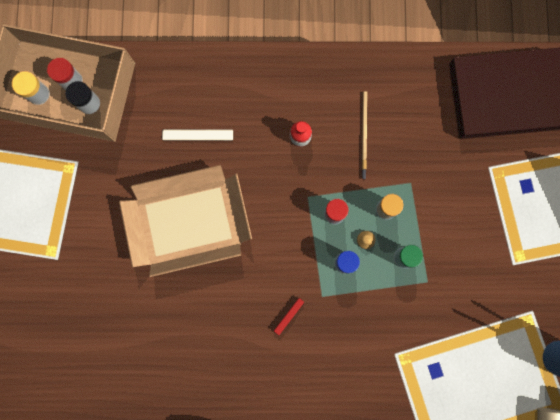

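View pics/scene0.png

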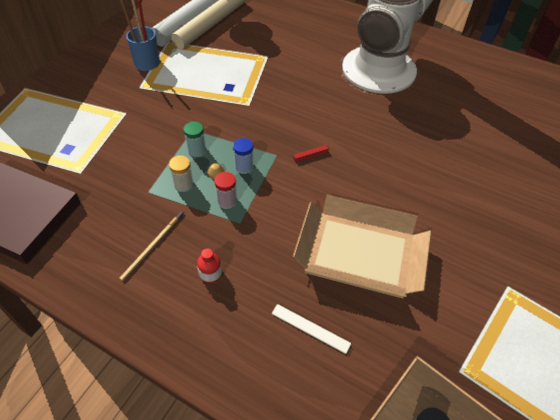

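The top view shows the tray's pale floor at about (188,222), jars red (337,210), orange (392,205), green (411,256) and blue (347,261), and the weight at (366,239). The scene view agrees, and all four jars are present.

```bash
cat > h.py <<'E'
from bench import arm
import cv2, numpy as np
from scipy.spatial.transform import Rotation as R
def ray(name,uv,z):
    p=arm.camera_params(name); d=R.from_quat(p["orientation"]).apply(np.linalg.inv(p["K"])@[uv[0],uv[1],1])
    c=np.array(p["position"]); return (c+d*(z-c[2])/d[2])[:2]
HUE={"red":((0,8),(172,180)),"ochre":((14,22),),"blue":((112,128),),"green":((65,85),)}
BOX=(310,440,185,295) # u0,u1,v0,v1
def jars(im,box=BOX,z=72,smin=170,vmin=60):
    hsv=cv2.cvtColor(im,cv2.COLOR_RGB2HSV); out={}
    for n,rs in HUE.items():
        m=np.zeros(hsv.shape[:2],np.uint8)
        for a,b in rs: m|=cv2.inRange(hsv,(a,smin,vmin),(b,255,255))
        k=np.zeros_like(m);k[box[2]:box[3],box[0]:box[1]]=1;m*=k
        cs,_=cv2.findContours(m,0,1); 
        if not cs: continue
        c=max(cs,key=cv2.contourArea); (u,v),r=cv2.minEnclosingCircle(c)
        out[n]=(np.round(ray("top",(u,v),z),1),(round(u),round(v)),round(r,1),cv2.contourArea(c))
    return out
def tool():
    s=arm.read_state(); ry=R.from_quat(s["ee_rot"]).as_matrix()[:,1]
    return s["position"],np.degrees(np.arctan2(ry[1],ry[0]))
E
python3 - <<'E'
from h import *
im=arm.get_image("top"); print(jars(im))
hsv=cv2.cvtColor(im,cv2.COLOR_RGB2HSV)
print([hsv[y,x].tolist() for x,y in((337,210),(392,205),(411,256),(347,261),(188,222),(188,189),(128,230))])
f=hsv[222,188].astype(int)
m=cv2.inRange(hsv,np.array([f[0]-6,f[1]-35,f[2]-25]),np.array([f[0]+6,f[1]+20,255]));m[:,:140]=0;m[:,245:]=0;m[:190]=0;m[260:]=0
c=max(cv2.findContours(m,0,1)[0],key=cv2.contourArea)
b=cv2.boxPoints(cv2.minAreaRect(c)); w=np.array([ray("top",q,15) for q in b]); print(b,w.round(1),w.mean(0))
for i in range(4):
    e=w[(i+1)%4]-w[i]; print(np.linalg.norm(e).round(1),np.degrees(np.arctan2(e[1],e[0])).round(1))
print(tool())
cv2.imwrite("pics/tray.png",cv2.resize(im[150:300,100:270,::-1],None,fx=4,fy=4))
E
```

```text
{'red': (array([ 592.9, -105.8]), (336, 210), 10.7, 316.5), 'ochre': (array([ 596.2, -195.2]), (382, 208), 2.2, 1.5), 'blue': (array([ 491. , -126.3]), (347, 262), 10.7, 318.5)}
[[1, 191, 200], [19, 165, 235], [69, 138, 137], [115, 177, 183], [21, 71, 237], [14, 111, 179], [15, 110, 223]]
[[143.5274  204.66805]
 [219.88608 186.91023]
 [231.81015 238.1837 ]
 [155.45148 255.94151]] [[609.5 290. ]
 [647.6 131.8]
 [540.4 105. ]
 [503.1 261.4]] [575.15652346 197.03388883]
162.7 -76.5
110.5 -166.0
160.7 103.4
110.2 15.0
(array([164.64614789, 602.41420876, 202.35849964]), np.float64(-105.29512957147026))
```

View pics/tray.png

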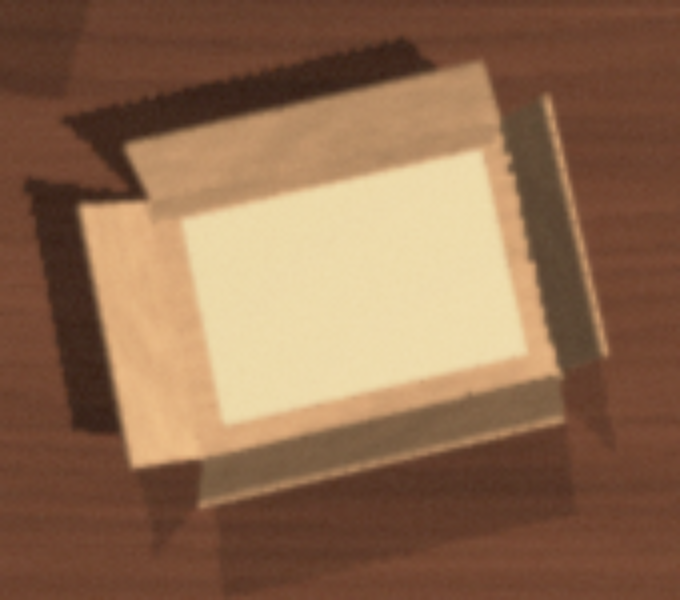

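The crop shows the pale floor as a clean rectangle with all four walls leaning outwards. The tray centre is about (575,197), yaw about 13.8°. Next I shut the fingers and move outside the left (+y) wall.

```bash
python3 -m handwheel '[{"x":0.1166,"y":-0.0797,"az":0.0404},{"x":0.1166,"y":-0.0797,"az":0.0404},{"x":0.1166,"y":-0.0797,"az":0.0404},{"x":0.1166,"y":-0.0797,"az":0.0404},{"x":0.1166,"y":-0.0797,"az":0.0404},{"x":0.1166,"y":-0.0797,"az":0.0404},{"x":0.1166,"y":-0.0797,"az":0.0404},{"x":0.1166,"y":-0.0797,"az":0.0404}]' -1
python3 -m handwheel '[{"x":0.1166,"y":-0.0797,"z":-0.0625},{"x":0.1166,"y":-0.0797,"z":-0.0625},{"x":0.1166,"y":-0.0797,"z":-0.0625},{"x":0.1166,"y":-0.0797,"z":-0.0625},{"x":0.1166,"y":-0.0797,"z":-0.0625},{"x":0.1166,"y":-0.0797,"z":-0.0625},{"x":0.1166,"y":-0.0797,"z":-0.0625},{"x":0.1166,"y":-0.0797,"z":-0.0625}]'
cat >> h.py <<'E'
C=np.array([575.,197.]); Y=np.radians(13.8); ex=np.array([np.cos(Y),np.sin(Y)]); ey=np.array([-ex[1],ex[0]])
PATH=[(44,30),(33,30),(26,33),(20,37),(14,40),(8,42),(2,43),(-1,43)]
def push(n,L,f):
    p,yaw=tool(); q=p.copy()
    print("at",p.round(1),"yaw",round(yaw,1),"want 103.8 / -76.2")
    for d,z in [(44,100)]+PATH:
        t=np.r_[C+n*(L+d+f+1.5),z]; print((t-q).round(1),"shares",((t-q)/200).round(4)); q=t
E
python3 -c "
from h import *
push(ey,95,14.5)"
```

```text
at [164.6 602.4 202.4] yaw -105.3 want 103.8 / -76.2
[ 373.4 -254.9 -102.4] shares [ 1.8669 -1.2744 -0.5118]
[  0.   0. -70.] shares [ 0.    0.   -0.35]
[  2.6 -10.7   0. ] shares [ 0.0131 -0.0534  0.    ]
[ 1.7 -6.8  3. ] shares [ 0.0083 -0.034   0.015 ]
[ 1.4 -5.8  4. ] shares [ 0.0072 -0.0291  0.02  ]
[ 1.4 -5.8  3. ] shares [ 0.0072 -0.0291  0.015 ]
[ 1.4 -5.8  2. ] shares [ 0.0072 -0.0291  0.01  ]
[ 1.4 -5.8  1. ] shares [ 0.0072 -0.0291  0.005 ]
[ 0.7 -2.9  0. ] shares [ 0.0036 -0.0146  0.    ]invalid input at $[0]: expected keys x, y, z, ax, ay, az
invalid input at $[0]: expected keys x, y, z, ax, ay, az
```

```bash
python3 -m handwheel '[{"x":0.1166,"y":-0.0797,"z":0,"ax":0,"ay":0,"az":0.0404},{"x":0.1166,"y":-0.0797,"z":0,"ax":0,"ay":0,"az":0.0404},{"x":0.1166,"y":-0.0797,"z":0,"ax":0,"ay":0,"az":0.0404},{"x":0.1166,"y":-0.0797,"z":0,"ax":0,"ay":0,"az":0.0404},{"x":0.1166,"y":-0.0797,"z":0,"ax":0,"ay":0,"az":0.0404},{"x":0.1166,"y":-0.0797,"z":0,"ax":0,"ay":0,"az":0.0404},{"x":0.1166,"y":-0.0797,"z":0,"ax":0,"ay":0,"az":0.0404},{"x":0.1166,"y":-0.0797,"z":0,"ax":0,"ay":0,"az":0.0404}]' -1
python3 -m handwheel '[{"x":0.1166,"y":-0.0797,"z":-0.0625,"ax":0,"ay":0,"az":0},{"x":0.1166,"y":-0.0797,"z":-0.0625,"ax":0,"ay":0,"az":0},{"x":0.1166,"y":-0.0797,"z":-0.0625,"ax":0,"ay":0,"az":0},{"x":0.1166,"y":-0.0797,"z":-0.0625,"ax":0,"ay":0,"az":0},{"x":0.1166,"y":-0.0797,"z":-0.0625,"ax":0,"ay":0,"az":0},{"x":0.1166,"y":-0.0797,"z":-0.0625,"ax":0,"ay":0,"az":0},{"x":0.1166,"y":-0.0797,"z":-0.0625,"ax":0,"ay":0,"az":0},{"x":0.1166,"y":-0.0797,"z":-0.0625,"ax":0,"ay":0,"az":0}]'
python3 -c "
from h import *
push(ey,95,14.5)"
```

```text
clock: 0.95
position: [352.0, 474.4, 202.9]
ee_rot: [0.993, 0.121, -0.0, 0.0]
contact_force: [0.7, -0.8, 0.2]
gripper_width: -0.0
grasp_force: 0.0
clock: 1.75
position: [538.6, 347.0, 102.3]
ee_rot: [0.993, 0.12, -0.0, 0.0]
contact_force: [0.3, 0.2, 0.3]
gripper_width: -0.2
grasp_force: 0.0
at [538.6 347.  102.3] yaw -76.2 want 103.8 / -76.2
[-0.5  0.6 -2.3] shares [-0.0027  0.0028 -0.0115]
[  0.   0. -70.] shares [ 0.    0.   -0.35]
[  2.6 -10.7   0. ] shares [ 0.0131 -0.0534  0.    ]
[ 1.7 -6.8  3. ] shares [ 0.0083 -0.034   0.015 ]
[ 1.4 -5.8  4. ] shares [ 0.0072 -0.0291  0.02  ]
[ 1.4 -5.8  3. ] shares [ 0.0072 -0.0291  0.015 ]
[ 1.4 -5.8  2. ] shares [ 0.0072 -0.0291  0.01  ]
[ 1.4 -5.8  1. ] shares [ 0.0072 -0.0291  0.005 ]
[ 0.7 -2.9  0. ] shares [ 0.0036 -0.0146  0.    ]
```

```bash
python3 -m handwheel '[{"x":0,"y":0,"z":-0.09,"ax":0,"ay":0,"az":0},{"x":0,"y":0,"z":-0.09,"ax":0,"ay":0,"az":0},{"x":0,"y":0,"z":-0.09,"ax":0,"ay":0,"az":0},{"x":0,"y":0,"z":-0.09,"ax":0,"ay":0,"az":0},{"x":0.0066,"y":-0.0267,"z":0,"ax":0,"ay":0,"az":0},{"x":0.0066,"y":-0.0267,"z":0,"ax":0,"ay":0,"az":0},{"x":0.0042,"y":-0.017,"z":0.0075,"ax":0,"ay":0,"az":0},{"x":0.0042,"y":-0.017,"z":0.0075,"ax":0,"ay":0,"az":0}]'
python3 -m handwheel '[{"x":0.0036,"y":-0.0146,"z":0.01,"ax":0,"ay":0,"az":0},{"x":0.0036,"y":-0.0146,"z":0.01,"ax":0,"ay":0,"az":0},{"x":0.0036,"y":-0.0146,"z":0.0075,"ax":0,"ay":0,"az":0},{"x":0.0036,"y":-0.0146,"z":0.0075,"ax":0,"ay":0,"az":0},{"x":0.0036,"y":-0.0146,"z":0.005,"ax":0,"ay":0,"az":0},{"x":0.0036,"y":-0.0146,"z":0.005,"ax":0,"ay":0,"az":0},{"x":0.0036,"y":-0.0146,"z":0.0025,"ax":0,"ay":0,"az":0},{"x":0.0036,"y":-0.0146,"z":0.0025,"ax":0,"ay":0,"az":0}]'
python3 - <<'E'
from h import *
a=arm.get_image("top")[120:300,80:300]; b=arm.get_image("scene")[160:320,270:460]
cv2.imwrite("pics/push1.png",np.hstack([cv2.resize(x,(400,340))for x in(a,b)])[:,:,::-1])
E
```

```text
clock: 2.55
position: [542.9, 330.4, 35.6]
ee_rot: [0.993, 0.12, 0.001, -0.001]
contact_force: [0.4, -1.7, -0.6]
gripper_width: 0.3
grasp_force: 0.0
clock: 3.35
position: [548.0, 306.7, 44.2]
ee_rot: [0.993, 0.12, -0.0, 0.0]
contact_force: [0.2, -0.3, 0.5]
gripper_width: -0.0
grasp_force: 0.0
```

View pics/push1.png

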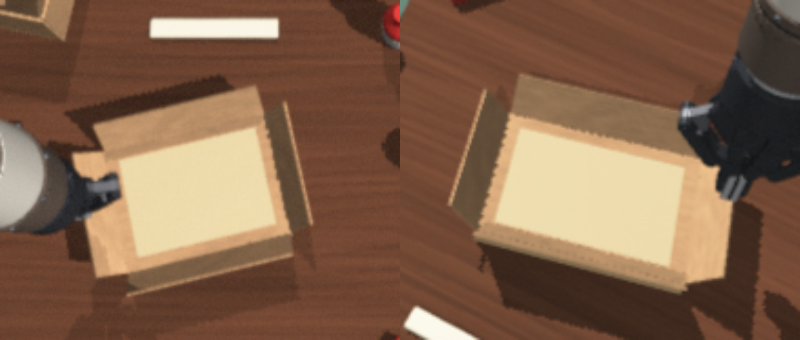

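The fingers went over the wall, not behind it: its free edge is unchanged at (75,155) to (97,277) in the left crop. The shut fingers must be thinner than I assumed, so I'm taking a closer look.

```bash
python3 - <<'E'
from h import *
b=arm.get_image("scene")[195:295,360:460]; a=arm.get_image("wrist")
p=arm.camera_params("wrist");print(p); print(tool())
def proj(P):
    p=arm.camera_params("scene");v=p["K"]@R.from_quat(p["orientation"]).inv().apply(np.array(P)-p["position"]);return (v[:2]/v[2]).round(1)
tp,_=tool()
H=C+95*ey
print("tip crop px",(proj(tp)-[360,195])*4,"edge mid at .7,.85,1:",[((proj(np.r_[H+ey*40*np.cos(t),15+40*np.sin(t)])-[360,195])*4).tolist() for t in(.7,.85,1.)])
cv2.imwrite("pics/push2.png",np.hstack([cv2.resize(b,(400,400)),cv2.resize(a[:400,80:480],(400,400))])[:,:,::-1])
E
```

```text
{'K': array([[325.1922621 ,   0.        , 278.20453666],
       [  0.        , 325.1922621 , 202.70940481],
       [  0.        ,   0.        ,   1.        ]]), 'position': array([612.6823257 , 322.55957354, 215.10229449]), 'orientation': array([ 0.78033859, -0.61129425, -0.08152486,  0.10365677])}
(array([547.96225397, 306.91046204,  44.16044031]), np.float64(-76.20506465984857))
tip crop px [245.6 250. ] edge mid at .7,.85,1: [[270.4000000000001, 260.4000000000001], [263.5999999999999, 253.20000000000005], [255.20000000000005, 246.79999999999995]]
```

View pics/push2.png

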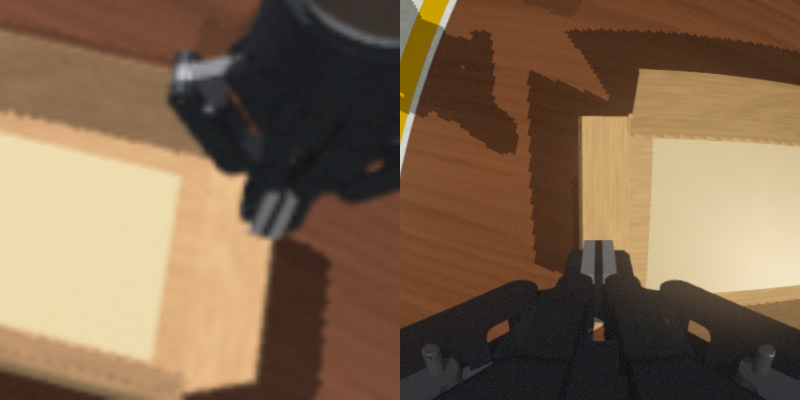

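```bash
python3 -m handwheel '[{"x":0,"y":0,"z":0.1,"ax":0,"ay":0,"az":0},{"x":-0.0239,"y":0.0971,"z":0,"ax":0,"ay":0,"az":0},{"x":-0.0239,"y":0.0971,"z":0,"ax":0,"ay":0,"az":0},{"x":0,"y":0,"z":-0.09,"ax":0,"ay":0,"az":0},{"x":0,"y":0,"z":-0.09,"ax":0,"ay":0,"az":0},{"x":0.0062,"y":-0.0252,"z":0,"ax":0,"ay":0,"az":0},{"x":0.0062,"y":-0.0252,"z":0,"ax":0,"ay":0,"az":0},{"x":0.0062,"y":-0.0252,"z":0,"ax":0,"ay":0,"az":0}]'
python3 -m handwheel '[{"x":0.003,"y":-0.0121,"z":0,"ax":0,"ay":0,"az":0},{"x":0.003,"y":-0.0121,"z":0,"ax":0,"ay":0,"az":0},{"x":0.0024,"y":-0.0097,"z":0.015,"ax":0,"ay":0,"az":0},{"x":0.0036,"y":-0.0146,"z":0.01,"ax":0,"ay":0,"az":0},{"x":0.0036,"y":-0.0146,"z":0.01,"ax":0,"ay":0,"az":0},{"x":0.0036,"y":-0.0146,"z":0.0075,"ax":0,"ay":0,"az":0},{"x":0.0036,"y":-0.0146,"z":0.0075,"ax":0,"ay":0,"az":0},{"x":0.0036,"y":-0.0146,"z":0.0075,"ax":0,"ay":0,"az":0}]'
python3 - <<'E'
from h import *
b=arm.get_image("scene")[195:295,360:460]; a=arm.get_image("wrist")
cv2.imwrite("pics/push3.png",np.hstack([cv2.resize(b,(400,400)),cv2.resize(a[:400,80:480],(400,400))])[:,:,::-1])
E
```

```text
clock: 4.35
position: [542.6, 331.0, 28.9]
ee_rot: [0.993, 0.12, 0.001, -0.0]
contact_force: [-0.3, 0.5, -0.8]
gripper_width: -0.2
grasp_force: 0.0
clock: 5.15
position: [547.4, 309.1, 39.8]
ee_rot: [0.993, 0.12, -0.0, 0.0]
contact_force: [-0.6, 0.2, 1.0]
gripper_width: -0.1
grasp_force: 0.0
```

View pics/push3.png

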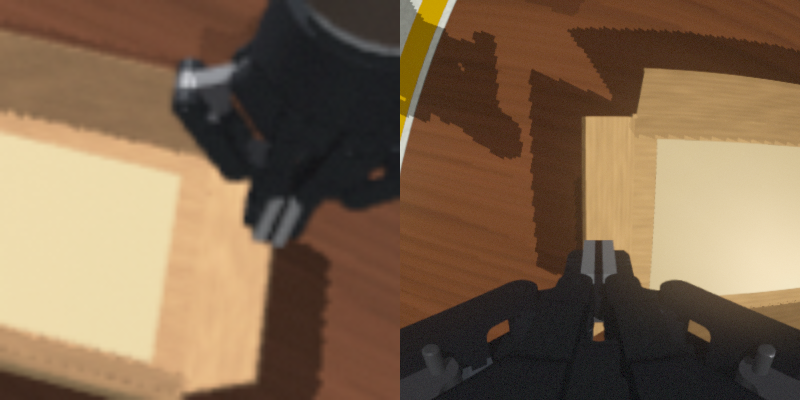

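```bash
cat >> h.py <<'E'
def proj(name,P):
    p=arm.camera_params(name);v=p["K"]@R.from_quat(p["orientation"]).inv().apply(np.array(P)-p["position"]);return (v[:2]/v[2]).round(1)
E
python3 - <<'E'
from h import *
tp,_=tool()
H=C+95*ey
T={"tcp":tp,"tcp+20":tp+[0,0,20]}
for t in(.6,.7,.85,1):
    for s in(-68,0,68): T[f"edge{t},{s}"]=np.r_[H+ey*40*np.cos(t)+s*ex,15+40*np.sin(t)]
T["hinge+"]=np.r_[H+68*ex,15]
for i,(a,b) in enumerate(((1,1),(1,-1),(-1,-1),(-1,1))): T[f"pale{i}"]=np.r_[C+a*55*ex+b*80*ey,15]
ims=[]
for n,(u0,v0,k) in {"scene":(340,185,4),"top":(100,160,4)}.items():
    im=np.ascontiguousarray(cv2.resize(arm.get_image(n)[v0:v0+110,u0:u0+100],None,fx=k,fy=k)[:,:,::-1])
    for key,P in T.items():
        u=((proj(n,P)-[u0,v0])*k).astype(int); cv2.circle(im,tuple(int(q) for q in u),3,(255,0,0) if 'pale' in key else (0,0,255) if 'tcp' in key else (0,255,0),-1)
    ims.append(im)
cv2.imwrite("pics/chk.png",np.hstack(ims))
E
```

```text
(no output)
```

View pics/chk.png

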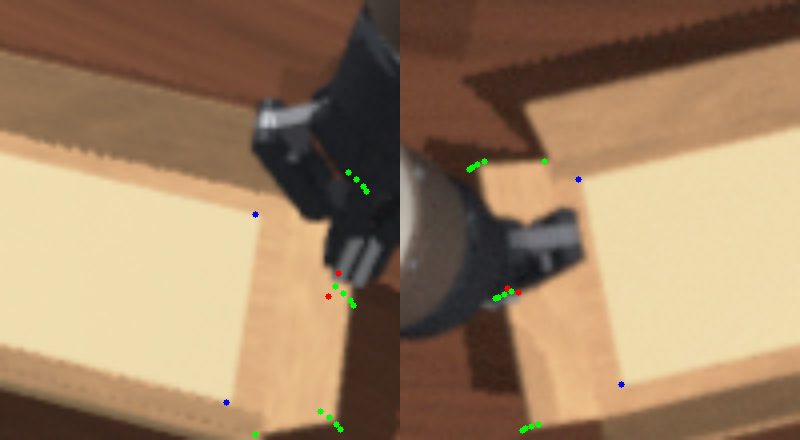

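```bash
cat >> h.py <<'E'
def wproj(P):
    p=arm.camera_params("wrist");v=R.from_quat(p["orientation"]).inv().apply(np.array(P)-p["position"])
    r=np.hypot(v[0],v[1]);th=np.arctan2(r,v[2]);return np.array([p["K"][0,2],p["K"][1,2]])+p["K"][0,0]*th*v[:2]/r
def wray(uv,z):
    p=arm.camera_params("wrist");q=(np.array(uv)-[p["K"][0,2],p["K"][1,2]])/p["K"][0,0];th=np.hypot(*q)
    d=R.from_quat(p["orientation"]).apply(np.r_[q/th*np.sin(th),np.cos(th)]);c=np.array(p["position"]);return c+d*(z-c[2])/d[2]
E
python3 - <<'E'
from h import *
tp,_=tool();H=C+95*ey
im=arm.get_image("wrist")[60:340,180:380]; im=np.ascontiguousarray(cv2.resize(im,None,fx=2,fy=2)[:,:,::-1])
def dot(P,c):
    u=(wproj(P)-[180,60])*2; cv2.circle(im,tuple(int(x) for x in u.round()),3,c,-1); return u.round()
print(dot(tp,(0,0,255)),dot(tp+[0,0,20],(0,0,255)))
for s in(0,30,66):
    for t in(.7,.85,1,1.2): dot(np.r_[H+ey*40*np.cos(t)+s*ex,15+40*np.sin(t)],(0,255,0))
    dot(np.r_[H+s*ex,15],(255,255,0))
dot(np.r_[C+55*ex+80*ey,15],(255,0,0))
sc=arm.get_image("scene")[185:295,340:440]
cv2.imwrite("pics/chk2.png",im)
E
```

```text
[196. 355.] [196. 383.]
```

View pics/chk2.png

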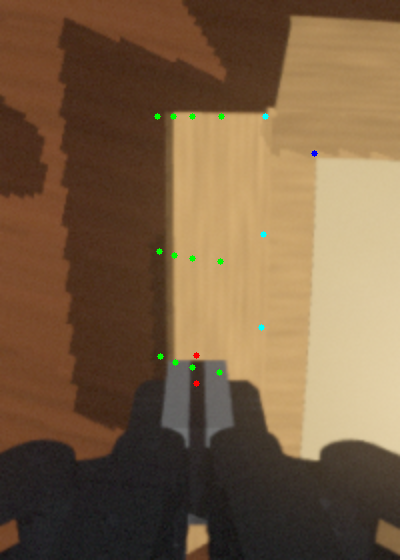

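The tip really sits about 12–15 mm higher than I assumed: in the scene view it ends at about (349,283), above the wall, and the wall angle is unchanged at about 0.8. I'll back out and repeat the push lower down.

```bash
python3 -m handwheel '[{"x":0,"y":0,"z":0.1,"ax":0,"ay":0,"az":0},{"x":-0.0269,"y":0.1092,"z":0,"ax":0,"ay":0,"az":0},{"x":-0.0269,"y":0.1092,"z":0,"ax":0,"ay":0,"az":0},{"x":0,"y":0,"z":-0.105,"ax":0,"ay":0,"az":0},{"x":0,"y":0,"z":-0.105,"ax":0,"ay":0,"az":0},{"x":0.0084,"y":-0.034,"z":0,"ax":0,"ay":0,"az":0},{"x":0.0084,"y":-0.034,"z":0,"ax":0,"ay":0,"az":0},{"x":0.0084,"y":-0.034,"z":0,"ax":0,"ay":0,"az":0}]'
python3 -m handwheel '[{"x":0.003,"y":-0.0121,"z":0,"ax":0,"ay":0,"az":0},{"x":0.0036,"y":-0.0146,"z":0.01,"ax":0,"ay":0,"az":0},{"x":0.0036,"y":-0.0146,"z":0.01,"ax":0,"ay":0,"az":0},{"x":0.0036,"y":-0.0146,"z":0.01,"ax":0,"ay":0,"az":0},{"x":0.0036,"y":-0.0146,"z":0.0075,"ax":0,"ay":0,"az":0},{"x":0.0036,"y":-0.0146,"z":0.0075,"ax":0,"ay":0,"az":0},{"x":0,"y":0,"z":0,"ax":0,"ay":0,"az":0},{"x":0,"y":0,"z":0,"ax":0,"ay":0,"az":0}]'
cat >> h.py <<'E'
def look(fn,n,L,W):
    "dots: free edge of the wall at .85,1.2,1.4,1.57 (green), TCP red; wrist + top"
    tp,_=tool();H=C+n*L;t_=np.array([-n[1],n[0]]);ims=[]
    cu=proj("top",np.r_[H,30]).astype(int); u0,v0=cu[0]-60,cu[1]-60
    a=arm.get_image("wrist");b=arm.get_image("top")
    for im,(x,y,k),pf in((a[60:340,140:420],(140,60,1.4),wproj),(b[v0:v0+120,u0:u0+120],(u0,v0,3.2),lambda P:proj("top",P))):
        im=np.ascontiguousarray(cv2.resize(im,None,fx=k,fy=k)[:,:,::-1])
        for s in(-W+1,0,W-1):
            for th in(.85,1.2,1.4,1.57): cv2.circle(im,tuple(int(q) for q in ((pf(np.r_[H+n*40*np.cos(th)+s*t_,15+40*np.sin(th)])-[x,y])*k)),2,(0,255,0),-1)
        cv2.circle(im,tuple(int(q) for q in (pf(tp)-[x,y])*k),2,(0,0,255),-1);ims.append(im[:384,:392])
    cv2.imwrite(fn,np.hstack([cv2.copyMakeBorder(i,0,392-i.shape[0],0,392-i.shape[1],0) for i in ims]))
    print(tp.round(1),"offset",((tp[:2]-H)@n).round(1))
E
python3 -c "
from h import *
look('pics/w1.png',ey,95,68)"
```

```text
clock: 6.25
position: [542.6, 332.3, 18.9]
ee_rot: [0.993, 0.12, 0.001, -0.0]
contact_force: [1.0, 0.3, -0.0]
gripper_width: 0.1
grasp_force: 0.0
clock: 7.05
position: [545.9, 315.6, 26.7]
ee_rot: [0.993, 0.12, 0.0, -0.0]
contact_force: [0.0, 0.5, -0.1]
gripper_width: -0.2
grasp_force: 0.0
[545.9 315.6  26.7] offset 27.1
```

View pics/w1.png

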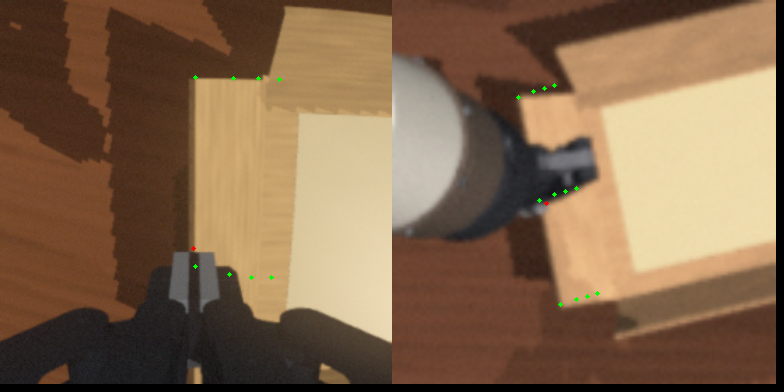

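The wall is still at about 0.85 and the tip still shows in front of its edge, so the real tip height is in doubt. I'll lower it over bare desk outside the tray and check.

```bash
python3 -m handwheel '[{"x":-0.0239,"y":0.0971,"z":0,"ax":0,"ay":0,"az":0},{"x":-0.0239,"y":0.0971,"z":0,"ax":0,"ay":0,"az":0},{"x":0,"y":0,"z":-0.05,"ax":0,"ay":0,"az":0},{"x":0,"y":0,"z":-0.04,"ax":0,"ay":0,"az":0},{"x":0,"y":0,"z":-0.0275,"ax":0,"ay":0,"az":0},{"x":0,"y":0,"z":0,"ax":0,"ay":0,"az":0},{"x":0,"y":0,"z":0,"ax":0,"ay":0,"az":0},{"x":0,"y":0,"z":0,"ax":0,"ay":0,"az":0}]'
python3 - <<'E'
from h import *
tp,_=tool();print(tp)
ims=[]
for n,pf in(("scene",lambda P:proj("scene",P)),("wrist",wproj)):
    im=arm.get_image(n); u,v=pf(tp).astype(int); u0,v0=u-45,v-45
    im=np.ascontiguousarray(cv2.resize(im[v0:v0+90,u0:u0+90],None,fx=4.4,fy=4.4,interpolation=cv2.INTER_NEAREST)[:,:,::-1])
    for dz in(0,10,20,30,40): 
        q=(pf(tp+[0,0,dz])-[u0,v0])*4.4; cv2.circle(im,(int(q[0]),int(q[1])),3,(0,0,255) if dz==0 else (255,0,255),-1)
    ims.append(im)
cv2.imwrite("pics/tip.png",np.hstack(ims))
E
```

```text
clock: 7.95
position: [536.7, 354.3, 3.5]
ee_rot: [0.993, 0.12, 0.0, -0.0]
contact_force: [0.3, -0.1, -0.5]
gripper_width: -0.1
grasp_force: 0.0
[536.68084016 354.34476175   3.53266843]
```

View pics/tip.png

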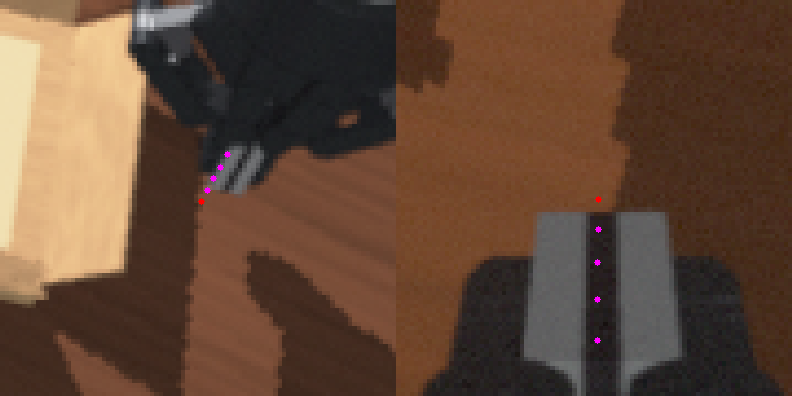

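```bash
python3 -m handwheel '[{"x":0,"y":0,"z":-0.005,"ax":0,"ay":0,"az":0},{"x":0,"y":0,"z":-0.005,"ax":0,"ay":0,"az":0},{"x":0,"y":0,"z":-0.005,"ax":0,"ay":0,"az":0},{"x":0,"y":0,"z":-0.005,"ax":0,"ay":0,"az":0},{"x":0,"y":0,"z":-0.0025,"ax":0,"ay":0,"az":0},{"x":0,"y":0,"z":0,"ax":0,"ay":0,"az":0},{"x":0,"y":0,"z":0,"ax":0,"ay":0,"az":0},{"x":0,"y":0,"z":0,"ax":0,"ay":0,"az":0}]'
```

```text
clock: 8.85
position: [536.3, 354.5, -1.3]
ee_rot: [0.993, 0.12, 0.0, -0.0]
contact_force: [0.9, 0.3, -1.1]
gripper_width: -0.2
grasp_force: 0.0
```

```bash
python3 -m handwheel '[{"x":0,"y":0,"z":-0.01,"ax":0,"ay":0,"az":0},{"x":0,"y":0,"z":-0.01,"ax":0,"ay":0,"az":0},{"x":0,"y":0,"z":-0.01,"ax":0,"ay":0,"az":0},{"x":0,"y":0,"z":-0.01,"ax":0,"ay":0,"az":0},{"x":0,"y":0,"z":0,"ax":0,"ay":0,"az":0},{"x":0,"y":0,"z":0,"ax":0,"ay":0,"az":0},{"x":0,"y":0,"z":0,"ax":0,"ay":0,"az":0},{"x":0,"y":0,"z":0,"ax":0,"ay":0,"az":0}]'
python3 - <<'E'
from bench import arm
print(arm.read_state())
E
```

```text
clock: 9.65
position: [536.4, 354.5, -9.2]
ee_rot: [0.993, 0.12, 0.0, -0.0]
contact_force: [-0.1, -0.6, 0.9]
gripper_width: 0.1
grasp_force: 0.0
{'clock': 9.65, 'joints': array([ 8.35185878e-01,  6.22215104e-01, -1.79224480e-01,  6.32521453e-05,
       -7.69135465e-01,  9.76449324e-01]), 'joint_vel': array([ 0.00066154, -0.00096492, -0.0017866 , -0.00142463, -0.00066683,
        0.00120179]), 'joint_efforts': array([-7.41884596e-04, -4.56631172e+01,  1.40996003e+01,  3.13313797e+00,
       -1.17161080e-04,  2.44721704e-06]), 'position': array([536.38568095, 354.48476274,  -9.16474097]), 'ee_rot': array([ 9.92755601e-01,  1.20151174e-01,  9.79787268e-05, -5.59027903e-05]), 'contact_force': array([-0.05916224, -0.59703401,  0.94024729]), 'wrist_torque': array([-0.00563192, -0.0300371 ,  0.04324682]), 'grasp_force': 0.0, 'gripper_width': 0.06324767804390422}
```

```bash
python3 -m handwheel '[{"x":0,"y":0,"z":-0.01,"ax":0,"ay":0,"az":0},{"x":0,"y":0,"z":-0.01,"ax":0,"ay":0,"az":0},{"x":0,"y":0,"z":-0.01,"ax":0,"ay":0,"az":0},{"x":0,"y":0,"z":-0.01,"ax":0,"ay":0,"az":0},{"x":0,"y":0,"z":0,"ax":0,"ay":0,"az":0},{"x":0,"y":0,"z":0,"ax":0,"ay":0,"az":0},{"x":0,"y":0,"z":0,"ax":0,"ay":0,"az":0},{"x":0,"y":0,"z":0,"ax":0,"ay":0,"az":0}]'
python3 - <<'E'
from h import *
tp,_=tool();print(tp)
ims=[]
for n,pf in(("scene",lambda P:proj("scene",P)),("wrist",wproj)):
    im=arm.get_image(n); u,v=pf(tp).astype(int); u0,v0=u-45,v-45
    im=np.ascontiguousarray(cv2.resize(im[v0:v0+90,u0:u0+90],None,fx=4.4,fy=4.4,interpolation=cv2.INTER_NEAREST)[:,:,::-1])
    for dz in(0,10,20,30,40): 
      for s in(0,11):
        q=(pf(np.r_[tp[:2]+s*ex,tp[2]+dz])-[u0,v0])*4.4; cv2.circle(im,(int(q[0]),int(q[1])),2,(0,0,255) if dz==0 else (255,255*(s>0),255*(s==0)),-1)
    ims.append(im)
cv2.imwrite("pics/tip2.png",np.hstack(ims))
E
```

```text
clock: 10.45
position: [536.4, 354.5, -17.2]
ee_rot: [0.993, 0.12, 0.0, -0.0]
contact_force: [0.2, -0.2, -0.7]
gripper_width: 0.3
grasp_force: 0.0
[536.38412893 354.48949731 -17.17447305]
```

View pics/tip2.png

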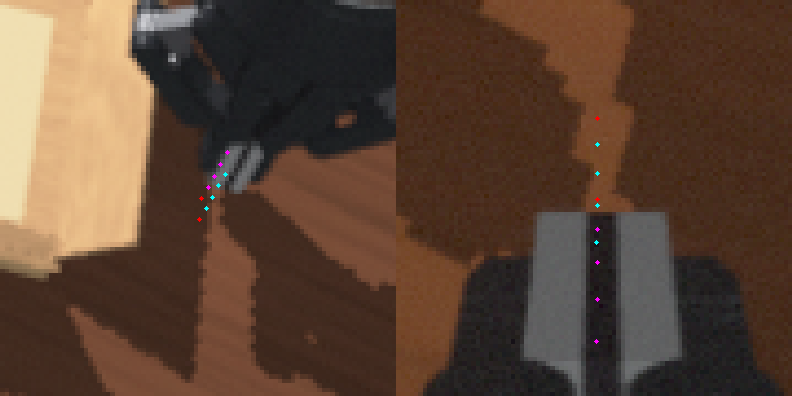

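```bash
python3 -m handwheel '[{"x":0,"y":0,"z":-0.01,"ax":0,"ay":0,"az":0},{"x":0,"y":0,"z":-0.01,"ax":0,"ay":0,"az":0},{"x":0,"y":0,"z":-0.01,"ax":0,"ay":0,"az":0},{"x":0,"y":0,"z":-0.01,"ax":0,"ay":0,"az":0},{"x":0,"y":0,"z":0,"ax":0,"ay":0,"az":0},{"x":0,"y":0,"z":0,"ax":0,"ay":0,"az":0},{"x":0,"y":0,"z":0,"ax":0,"ay":0,"az":0},{"x":0,"y":0,"z":0,"ax":0,"ay":0,"az":0}]'
```

```text
clock: 11.35
position: [536.4, 354.5, -25.2]
ee_rot: [0.993, 0.12, 0.0, -0.0]
contact_force: [0.1, 0.3, 0.2]
gripper_width: -0.1
grasp_force: 0.0
```

```bash
python3 -m handwheel '[{"x":0,"y":0,"z":-0.005,"ax":0,"ay":0,"az":0},{"x":0,"y":0,"z":-0.005,"ax":0,"ay":0,"az":0},{"x":0,"y":0,"z":-0.005,"ax":0,"ay":0,"az":0},{"x":0,"y":0,"z":0,"ax":0,"ay":0,"az":0},{"x":0,"y":0,"z":0,"ax":0,"ay":0,"az":0},{"x":0,"y":0,"z":0,"ax":0,"ay":0,"az":0},{"x":0,"y":0,"z":0,"ax":0,"ay":0,"az":0},{"x":0,"y":0,"z":0,"ax":0,"ay":0,"az":0}]'
```

```text
clock: 12.15
position: [536.3, 354.4, -27.9]
ee_rot: [0.993, 0.12, 0.0, -0.0]
contact_force: [-1.9, -1.4, 5.5]
gripper_width: -0.0
grasp_force: 2.6
```

The desk contact at a reading of −27.5 shows the fingertips sit about 27.5 mm above the reported TCP. I'll push again with that offset taken off.

```bash
python3 -m handwheel '[{"x":0,"y":0,"z":0.0735,"ax":0,"ay":0,"az":0},{"x":0,"y":0,"z":0.0735,"ax":0,"ay":0,"az":0},{"x":0.006,"y":-0.0243,"z":0,"ax":0,"ay":0,"az":0},{"x":0.006,"y":-0.0243,"z":0,"ax":0,"ay":0,"az":0},{"x":0.006,"y":-0.0243,"z":0,"ax":0,"ay":0,"az":0},{"x":0.006,"y":-0.0243,"z":0,"ax":0,"ay":0,"az":0},{"x":0.006,"y":-0.0243,"z":0,"ax":0,"ay":0,"az":0},{"x":0.0048,"y":-0.0194,"z":0,"ax":0,"ay":0,"az":0}]'
python3 -m handwheel '[{"x":0.0036,"y":-0.0146,"z":0.01,"ax":0,"ay":0,"az":0},{"x":0.0036,"y":-0.0146,"z":0.01,"ax":0,"ay":0,"az":0},{"x":0.0036,"y":-0.0146,"z":0.01,"ax":0,"ay":0,"az":0},{"x":0.0036,"y":-0.0146,"z":0.0075,"ax":0,"ay":0,"az":0},{"x":0.0036,"y":-0.0146,"z":0.0075,"ax":0,"ay":0,"az":0},{"x":0.0036,"y":-0.0146,"z":0.0075,"ax":0,"ay":0,"az":0},{"x":0.0036,"y":-0.0146,"z":0.005,"ax":0,"ay":0,"az":0},{"x":0.0036,"y":-0.0146,"z":0.005,"ax":0,"ay":0,"az":0}]'
cat >> h.py <<'E'
def prof(n,L,ss,cam="top"):
    "V and hue at the pixels where the free edge would be at angle th, along the wall at s"
    hsv=cv2.cvtColor(arm.get_image(cam),cv2.COLOR_RGB2HSV);H=C+n*L;t_=np.array([-n[1],n[0]])
    pf=wproj if cam=="wrist" else lambda P:proj(cam,P)
    ths=np.arange(.5,1.8,.1); print("th",ths.round(1))
    for s in ss:
        o=[]
        for th in ths:
            u=pf(np.r_[H+n*40*np.cos(th)+s*t_,15+40*np.sin(th)]).round().astype(int)
            o.append("%d/%d"%(hsv[u[1],u[0],2],hsv[u[1],u[0],0]))
        print(cam,s," ".join(o))
E
python3 -c "
from h import *
prof(ey,95,(-60,-50,55));prof(ey,95,(-60,-50),'wrist');prof(ey,95,(-60,-50),'scene')"
```

```text
clock: 12.95
position: [543.9, 327.2, 1.6]
ee_rot: [0.993, 0.12, 0.001, -0.001]
contact_force: [-1.9, 4.6, 4.2]
gripper_width: 0.1
grasp_force: 2.2
clock: 13.75
position: [548.6, 302.2, 13.3]
ee_rot: [0.993, 0.12, -0.001, 0.0]
contact_force: [-0.0, 1.2, 0.4]
gripper_width: 0.2
grasp_force: 0.5
th [0.5 0.6 0.7 0.8 0.9 1.  1.1 1.2 1.3 1.4 1.5 1.6 1.7]
top -60 69/11 67/11 68/16 50/14 46/9 56/9 62/8 60/12 63/8 63/10 63/10 158/13 148/15
top -50 72/14 72/14 73/12 74/12 63/13 52/0 33/143 54/5 63/9 64/11 68/8 160/14 152/14
top 55 109/11 109/10 113/10 113/10 108/10 100/9 97/9 94/8 66/11 65/10 62/11 193/14 146/14
th [0.5 0.6 0.7 0.8 0.9 1.  1.1 1.2 1.3 1.4 1.5 1.6 1.7]
wrist -60 70/12 69/11 68/13 70/12 71/12 70/12 76/9 75/12 76/12 80/12 80/16 189/17 175/17
wrist -50 75/9 72/12 77/11 76/15 75/9 75/12 78/12 78/11 77/12 66/11 76/14 193/18 191/17
th [0.5 0.6 0.7 0.8 0.9 1.  1.1 1.2 1.3 1.4 1.5 1.6 1.7]
scene -60 65/11 67/11 67/10 67/9 67/9 69/9 67/10 68/9 66/10 66/10 67/9 192/15 181/15
scene -50 66/9 67/9 68/10 67/10 67/8 68/9 67/8 67/9 67/8 68/9 66/9 202/15 159/15
```

The left wall now stands at about 1.55. Next is the near (−x) wall.

```bash
python3 -m handwheel '[{"x":-0.0143,"y":0.0583,"z":0,"ax":0,"ay":0,"az":0},{"x":0,"y":0,"z":0.15,"ax":0,"ay":0,"az":0},{"x":0,"y":0,"z":0.15,"ax":0,"ay":0,"az":0},{"x":-0.0892,"y":-0.146,"z":0,"ax":0,"ay":0,"az":0},{"x":-0.0892,"y":-0.146,"z":0,"ax":0,"ay":0,"az":0},{"x":-0.0892,"y":-0.146,"z":0,"ax":0,"ay":0,"az":0},{"x":-0.0892,"y":-0.146,"z":0,"ax":0,"ay":0,"az":0},{"x":-0.0892,"y":-0.146,"z":0,"ax":0,"ay":0,"az":0}]'
python3 -m handwheel '[{"x":0,"y":0,"z":-0.1197,"ax":0,"ay":0,"az":0},{"x":0,"y":0,"z":-0.1197,"ax":0,"ay":0,"az":0},{"x":0,"y":0,"z":-0.1197,"ax":0,"ay":0,"az":0},{"x":0.013,"y":0.0032,"z":0,"ax":0,"ay":0,"az":0},{"x":0.013,"y":0.0032,"z":0,"ax":0,"ay":0,"az":0},{"x":0.013,"y":0.0032,"z":0,"ax":0,"ay":0,"az":0},{"x":0.0146,"y":0.0036,"z":0.01,"ax":0,"ay":0,"az":0},{"x":0.0146,"y":0.0036,"z":0.01,"ax":0,"ay":0,"az":0}]'
python3 -m handwheel '[{"x":0.0146,"y":0.0036,"z":0.01,"ax":0,"ay":0,"az":0},{"x":0.0146,"y":0.0036,"z":0.0075,"ax":0,"ay":0,"az":0},{"x":0.0146,"y":0.0036,"z":0.0075,"ax":0,"ay":0,"az":0},{"x":0.0146,"y":0.0036,"z":0.0075,"ax":0,"ay":0,"az":0},{"x":0.0146,"y":0.0036,"z":0.0075,"ax":0,"ay":0,"az":0},{"x":0.0146,"y":0.0036,"z":0.005,"ax":0,"ay":0,"az":0},{"x":0.0146,"y":0.0036,"z":0.005,"ax":0,"ay":0,"az":0},{"x":0.0097,"y":0.0024,"z":0,"ax":0,"ay":0,"az":0}]'
python3 -c "
from h import *
p,y=tool();print(p,(p[:2]-C+70*ex)@-ex,(p[:2]-C)@ey)
prof(-ex,70,(-75,-60,60,75));prof(-ex,70,(-75,-60,60,75),'scene');prof(-ex,70,(-75,-60,60,75),'wrist');prof(ey,95,(-55,0,55))"
```

```text
clock: 14.7
position: [456.2, 168.2, 73.8]
ee_rot: [0.993, 0.121, 0.0, -0.0]
contact_force: [0.5, 0.6, 0.4]
gripper_width: -0.1
grasp_force: 0.0
clock: 15.5
position: [471.1, 172.3, 6.8]
ee_rot: [0.993, 0.12, 0.001, -0.0]
contact_force: [-1.3, 0.8, 0.4]
gripper_width: 0.3
grasp_force: 0.5
clock: 16.3
position: [493.3, 177.4, 15.8]
ee_rot: [0.993, 0.12, 0.0, 0.0]
contact_force: [-0.8, -1.5, 1.1]
gripper_width: -0.3
grasp_force: 0.5
[493.32409456 177.42345816  15.82886118] 13.987931832147144 0.470985262943604
th [0.5 0.6 0.7 0.8 0.9 1.  1.1 1.2 1.3 1.4 1.5 1.6 1.7]
top -75 221/19 205/19 183/17 152/15 111/14 113/13 106/12 108/13 113/12 110/12 114/11 119/12 120/10
top -60 140/15 157/15 178/18 193/18 145/12 116/12 113/14 115/7 122/13 127/12 129/10 137/12 135/12
top 60 94/9 95/9 91/10 95/9 99/9 99/10 101/11 100/11 100/9 106/11 156/12 173/15 118/14
top 75 94/9 93/10 95/9 97/9 97/10 100/10 100/10 100/9 100/8 104/9 118/9 188/14 121/14
th [0.5 0.6 0.7 0.8 0.9 1.  1.1 1.2 1.3 1.4 1.5 1.6 1.7]
scene -75 137/9 137/9 137/9 137/9 135/10 135/10 134/10 124/10 105/10 110/10 176/14 211/15 124/15
scene 
[... 369 characters left out ...]
12 119/13 116/12 114/12 115/13 120/12 122/12 128/12 130/11 145/12 133/17 118/18
wrist -60 122/11 109/11 114/12 114/12 120/11 122/12 116/11 113/11 115/12 126/12 118/13 136/16 118/16
wrist 60 108/12 108/13 107/14 112/12 114/12 109/14 116/13 118/13 117/13 121/12 149/14 129/17 132/16
wrist 75 127/12 126/11 127/12 126/13 126/12 133/13 136/13 133/13 121/13 122/11 140/14 127/17 126/15
th [0.5 0.6 0.7 0.8 0.9 1.  1.1 1.2 1.3 1.4 1.5 1.6 1.7]
top -55 62/11 64/9 63/11 63/8 65/10 63/9 63/10 61/11 60/10 60/11 67/8 173/14 146/15
top 0 81/13 101/12 110/12 107/12 111/11 109/13 106/12 70/12 71/8 74/12 81/11 81/13 84/14
top 55 94/12 77/14 74/11 81/10 80/12 86/14 93/11 89/13 100/13 105/13 110/13 113/11 114/12
```

The near wall is at about 1.52. Next is the far (+x) wall.

```bash
python3 -m handwheel '[{"x":-0.0583,"y":-0.0143,"z":0,"ax":0,"ay":0,"az":0},{"x":0,"y":0,"z":0.145,"ax":0,"ay":0,"az":0},{"x":0,"y":0,"z":0.145,"ax":0,"ay":0,"az":0},{"x":0.2118,"y":0.0517,"z":0,"ax":0,"ay":0,"az":0},{"x":0.2118,"y":0.0517,"z":0,"ax":0,"ay":0,"az":0},{"x":0.2118,"y":0.0517,"z":0,"ax":0,"ay":0,"az":0},{"x":0.2118,"y":0.0517,"z":0,"ax":0,"ay":0,"az":0},{"x":0.2118,"y":0.0517,"z":0,"ax":0,"ay":0,"az":0}]'
python3 -m handwheel '[{"x":0,"y":0,"z":0,"ax":0,"ay":0,"az":0},{"x":0,"y":0,"z":-0.1205,"ax":0,"ay":0,"az":0},{"x":0,"y":0,"z":-0.1205,"ax":0,"ay":0,"az":0},{"x":0,"y":0,"z":-0.1205,"ax":0,"ay":0,"az":0},{"x":-0.013,"y":-0.0032,"z":0,"ax":0,"ay":0,"az":0},{"x":-0.013,"y":-0.0032,"z":0,"ax":0,"ay":0,"az":0},{"x":-0.013,"y":-0.0032,"z":0,"ax":0,"ay":0,"az":0},{"x":-0.0146,"y":-0.0036,"z":0.01,"ax":0,"ay":0,"az":0}]'
python3 -m handwheel '[{"x":-0.0146,"y":-0.0036,"z":0.01,"ax":0,"ay":0,"az":0},{"x":-0.0146,"y":-0.0036,"z":0.01,"ax":0,"ay":0,"az":0},{"x":-0.0146,"y":-0.0036,"z":0.0075,"ax":0,"ay":0,"az":0},{"x":-0.0146,"y":-0.0036,"z":0.0075,"ax":0,"ay":0,"az":0},{"x":-0.0146,"y":-0.0036,"z":0.0075,"ax":0,"ay":0,"az":0},{"x":-0.0146,"y":-0.0036,"z":0.0075,"ax":0,"ay":0,"az":0},{"x":-0.0146,"y":-0.0036,"z":0.005,"ax":0,"ay":0,"az":0},{"x":-0.0121,"y":-0.003,"z":0.005,"ax":0,"ay":0,"az":0}]'
python3 -c "
from h import *
p,y=tool();print(p,(p[:2]-C-70*ex)@ex,(p[:2]-C)@ey)
prof(ex,70,(-75,-60,60,75));prof(ex,70,(-75,-60,60,75),'scene');prof(-ex,70,(-75,60),'top')"
```

```text
clock: 17.3
position: [693.8, 226.6, 73.7]
ee_rot: [0.993, 0.12, -0.0, -0.0]
contact_force: [0.5, 0.4, -0.1]
gripper_width: 0.1
grasp_force: 0.0
clock: 18.1
position: [682.7, 224.0, 5.3]
ee_rot: [0.993, 0.12, 0.001, -0.0]
contact_force: [0.6, -0.9, 0.2]
gripper_width: -0.1
grasp_force: 0.0
clock: 18.9
position: [659.3, 218.0, 15.6]
ee_rot: [0.993, 0.12, -0.0, -0.0]
contact_force: [1.1, 0.9, 0.8]
gripper_width: 0.1
grasp_force: 0.5
[659.26337376 218.00674878  15.60652213] 16.841863216256552 0.30073995743710513
th [0.5 0.6 0.7 0.8 0.9 1.  1.1 1.2 1.3 1.4 1.5 1.6 1.7]
top -75 111/10 111/10 115/9 116/10 114/9 117/10 111/9 103/9 84/11 185/15 155/14 153/14 152/13
top -60 116/9 116/8 105/10 83/9 69/8 62/10 57/9 57/9 88/13 150/14 158/15 148/14 151/14
top 60 52/170 81/120 89/120 69/128 44/130 63/8 63/9 70/11 71/10 171/14 159/14 160/14 157/14
top 75 58/110 60/120 49/128 55/0 65/10 66/9 62/11 66/10 81/13 182/15 157/14 155/14 155/15
th [0.5 0.6 0.7 0.8 0.9 1.  1.1 1.2 1.3 1.4 1.5 1.6 1.7]
scene -75 73/10 70/10 59/10 58/9 116/16 121/17 102/15 98/15 98/14 117/15 205/16 203/18 206/18
scene -60 58/9 60/9 59/10 57/10 119/17 123/17 103/14 76/7 73/3 129/16 206/18 208/18 206/19
scene 60 58/10 62/11 61/10 61/10 118/17 121/17 106/14 76/6 91/11 179/15 203/18 203/18 204/18
scene 75 61/10 61/9 61/9 62/11 127/16 122/17 105/15 102/15 91/10 119/15 200/18 191/16 196/17
th [0.5 0.6 0.7 0.8 0.9 1.  1.1 1.2 1.3 1.4 1.5 1.6 1.7]
top -75 99/10 102/8 101/11 89/11 93/9 91/10 86/11 92/9 93/10 102/11 138/15 175/14 120/15
top 60 96/9 93/9 92/10 97/9 95/11 100/10 103/9 100/10 101/9 112/10 142/10 184/14 121/14
```

```bash
python3 -m handwheel '[{"x":-0.0073,"y":-0.0018,"z":0,"ax":0,"ay":0,"az":0},{"x":-0.0073,"y":-0.0018,"z":0,"ax":0,"ay":0,"az":0},{"x":-0.0073,"y":-0.0018,"z":0,"ax":0,"ay":0,"az":0},{"x":0,"y":0,"z":0,"ax":0,"ay":0,"az":0},{"x":0,"y":0,"z":0,"ax":0,"ay":0,"az":0},{"x":0.0583,"y":0.0143,"z":0,"ax":0,"ay":0,"az":0},{"x":0,"y":0,"z":0.145,"ax":0,"ay":0,"az":0},{"x":0,"y":0,"z":0.145,"ax":0,"ay":0,"az":0}]'
python3 -m handwheel '[{"x":-0.07,"y":-0.2094,"z":0,"ax":0,"ay":0,"az":0},{"x":-0.07,"y":-0.2094,"z":0,"ax":0,"ay":0,"az":0},{"x":-0.07,"y":-0.2094,"z":0,"ax":0,"ay":0,"az":0},{"x":-0.07,"y":-0.2094,"z":0,"ax":0,"ay":0,"az":0},{"x":0,"y":0,"z":0,"ax":0,"ay":0,"az":0},{"x":0,"y":0,"z":-0.12,"ax":0,"ay":0,"az":0},{"x":0,"y":0,"z":-0.12,"ax":0,"ay":0,"az":0},{"x":0,"y":0,"z":-0.12,"ax":0,"ay":0,"az":0}]'
python3 -c "
from h import *
p,y=tool();print(p,(p[:2]-C+95*ey)@-ey,(p[:2]-C)@ex)
prof(ex,70,(-75,60));prof(-ey,95,(-55,55))"
```

```text
clock: 19.85
position: [665.7, 219.1, 72.2]
ee_rot: [0.993, 0.12, -0.002, 0.001]
contact_force: [0.6, -0.1, 0.0]
gripper_width: -0.4
grasp_force: 0.0
clock: 20.65
position: [610.6, 52.2, 0.8]
ee_rot: [0.993, 0.12, -0.0, -0.0]
contact_force: [-0.3, 0.1, 0.4]
gripper_width: -0.2
grasp_force: 0.0
[610.63002521  52.24595302   0.80354026] 54.07457028899573 0.0728555486532495
th [0.5 0.6 0.7 0.8 0.9 1.  1.1 1.2 1.3 1.4 1.5 1.6 1.7]
top -75 148/21 148/21 147/17 148/24 152/17 151/21 150/20 151/17 149/21 148/20 150/19 164/17 225/21
top 60 126/13 127/12 132/19 142/18 150/21 171/18 181/19 196/21 203/20 219/20 214/17 205/19 203/20
th [0.5 0.6 0.7 0.8 0.9 1.  1.1 1.2 1.3 1.4 1.5 1.6 1.7]
top -55 100/8 109/10 117/9 125/10 150/14 79/14 76/17 78/12 76/15 76/14 97/14 212/15 224/15
top 55 110/11 107/14 103/13 102/13 102/9 92/14 91/14 90/11 88/12 77/8 84/13 113/10 108/11
```

```bash
python3 -m handwheel '[{"x":-0.0048,"y":0.0194,"z":0,"ax":0,"ay":0,"az":0},{"x":-0.0048,"y":0.0194,"z":0,"ax":0,"ay":0,"az":0},{"x":-0.0048,"y":0.0194,"z":0,"ax":0,"ay":0,"az":0},{"x":-0.0036,"y":0.0146,"z":0.01,"ax":0,"ay":0,"az":0},{"x":-0.0036,"y":0.0146,"z":0.01,"ax":0,"ay":0,"az":0},{"x":-0.0036,"y":0.0146,"z":0.01,"ax":0,"ay":0,"az":0},{"x":-0.0036,"y":0.0146,"z":0.01,"ax":0,"ay":0,"az":0},{"x":-0.0036,"y":0.0146,"z":0.0075,"ax":0,"ay":0,"az":0}]'
python3 -m handwheel '[{"x":-0.0036,"y":0.0146,"z":0.0075,"ax":0,"ay":0,"az":0},{"x":-0.0036,"y":0.0146,"z":0.0075,"ax":0,"ay":0,"az":0},{"x":-0.0036,"y":0.0146,"z":0.005,"ax":0,"ay":0,"az":0},{"x":-0.003,"y":0.0121,"z":0.005,"ax":0,"ay":0,"az":0},{"x":-0.0018,"y":0.0073,"z":0,"ax":0,"ay":0,"az":0},{"x":0,"y":0,"z":0,"ax":0,"ay":0,"az":0},{"x":0,"y":0,"z":0,"ax":0,"ay":0,"az":0},{"x":0,"y":0,"z":0,"ax":0,"ay":0,"az":0}]'
python3 -c "
from h import *
p,y=tool();print(p,(p[:2]-C+95*ey)@-ey,(p[:2]-C)@ex)
prof(-ey,95,(-55,55));prof(-ey,95,(-55,55),'scene');prof(ex,70,(-75,60));prof(ex,70,(-75,60),'scene');prof(ey,95,(-50,50));prof(-ex,70,(-60,60))"
```

```text
clock: 21.55
position: [604.4, 78.7, 11.3]
ee_rot: [0.993, 0.12, 0.0, -0.0]
contact_force: [1.1, -0.5, -0.4]
gripper_width: -0.3
grasp_force: 0.4
clock: 22.35
position: [601.3, 91.2, 16.0]
ee_rot: [0.993, 0.12, 0.0, -0.0]
contact_force: [1.0, 0.9, 0.0]
gripper_width: 0.4
grasp_force: 0.0
[601.34717426  91.22571974  15.99593194] 14.005712068086828 0.3559393112502531
th [0.5 0.6 0.7 0.8 0.9 1.  1.1 1.2 1.3 1.4 1.5 1.6 1.7]
top -55 112/10 114/9 120/9 115/10 116/10 109/10 96/10 98/9 94/10 95/10 120/9 160/14 94/13
top 55 124/13 124/13 121/10 107/10 114/11 146/11 163/13 163/13 164/11 158/12 143/13 133/12 125/12
th [0.5 0.6 0.7 0.8 0.9 1.  1.1 1.2 1.3 1.4 1.5 1.6 1.7]
scene -55 32/90 31/108 26/105 32/113 33/105 32/102 35/108 32/110 34/110 33/105 27/110 32/105 31/113
scene 55 103/10 110/10 110/10 111/10 113/10 117/10 115/10 115/10 117/10 117/9 119/10 118/13 75/15
th [0.5 0.6 0.7 0.8 0.9 1.  1.1 1.2 1.3 1.4 1.5 1.6 1.7]
top -75 113/10 113/10 111/10 111/12 117/12 113/11 114/10 111/12 112/11 112/13 114/10 113/11 112/12
top 60 107/14 94/10 124/16 141/20 149/16 168/16 175/19 187/19 199/21 214/19 217/19 229/18 220/22
th [0.5 0.6 0.7 0.8 0.9 1.  1.1 1.2 1.3 1.4 1.5 1.6 1.7]
scene -75 105/10 72/11 60/9 58/9 116/17 123/17 110/14 106/16 102/13 111/14 134/15 127/15 93/17
scene 60 58/10 62/11 61/11 62/10 120/17 123/17 115/15 104/14 68/1 103/13 184/14 207/17 205/18
th [0.5 0.6 0.7 0.8 0.9 1.  1.1 1.2 1.3 1.4 1.5 1.6 1.7]
top -50 196/21 196/21 199/21 201/21 205/17 203/17 203/19 210/19 236/19 239/18 239/19 240/18 240/21
top 50 181/16 180/21 182/18 182/18 184/20 185/19 188/22 186/17 187/19 185/19 183/18 183/14 179/21
th [0.5 0.6 0.7 0.8 0.9 1.  1.1 1.2 1.3 1.4 1.5 1.6 1.7]
top -60 97/11 96/10 90/9 85/11 87/10 83/10 91/11 94/11 88/9 89/10 106/8 186/13 134/14
top 60 95/9 95/10 90/8 92/10 94/10 101/9 101/11 100/9 100/9 108/10 132/10 161/14 118/15
```

```bash
python3 -m handwheel '[{"x":0.0143,"y":-0.0583,"z":0,"ax":0,"ay":0,"az":0},{"x":0,"y":0,"z":0.18,"ax":0,"ay":0,"az":0},{"x":0,"y":0,"z":0.18,"ax":0,"ay":0,"az":0},{"x":0,"y":0,"z":0.18,"ax":0,"ay":0,"az":0},{"x":-0.155,"y":-0.074,"z":0,"ax":0,"ay":0,"az":0},{"x":-0.155,"y":-0.074,"z":0,"ax":0,"ay":0,"az":0},{"x":-0.155,"y":-0.074,"z":0,"ax":0,"ay":0,"az":0},{"x":-0.155,"y":-0.074,"z":0,"ax":0,"ay":0,"az":0}]' 1
python3 - <<'E'
from h import *
prof(-ey,95,(-55,55));prof(ex,70,(-75,60));prof(ey,95,(-50,50));prof(-ex,70,(-60,60))
im=arm.get_image("top"); 
import h
h.HUE["green"]=((66,85),)
for k,v in jars(im,smin=125,vmin=75).items(): print(k,v)
print(tool())
cv2.imwrite("pics/all.png",cv2.resize(im[150:300,100:450,::-1],(800,343)))
E
```

```text
clock: 23.45
position: [478.9, 19.0, 124.1]
ee_rot: [0.993, 0.12, 0.0, -0.0]
contact_force: [1.6, -0.7, -0.5]
gripper_width: 85.5
grasp_force: 0.0
th [0.5 0.6 0.7 0.8 0.9 1.  1.1 1.2 1.3 1.4 1.5 1.6 1.7]
top -55 87/14 89/12 89/9 85/12 83/14 83/11 81/11 72/15 81/13 96/12 116/12 115/13 100/13
top 55 104/9 103/8 105/10 104/10 103/11 101/10 106/9 104/9 104/10 107/10 153/14 188/15 89/13
th [0.5 0.6 0.7 0.8 0.9 1.  1.1 1.2 1.3 1.4 1.5 1.6 1.7]
top -75 110/12 110/12 113/10 116/10 112/11 116/9 113/9 106/10 88/10 64/9 173/15 164/14 130/14
top 60 98/10 100/9 75/9 64/9 61/10 65/9 63/10 63/10 58/10 63/6 101/13 70/15 71/12
th [0.5 0.6 0.7 0.8 0.9 1.  1.1 1.2 1.3 1.4 1.5 1.6 1.7]
top -50 60/9 60/9 63/8 60/10 58/13 64/11 65/11 65/9 64/11 66/11 67/9 86/13 76/14
top 50 113/10 115/10 109/11 109/11 112/10 104/10 105/10 74/9 60/8 55/13 61/9 163/14 164/14
th [0.5 0.6 0.7 0.8 0.9 1.  1.1 1.2 1.3 1.4 1.5 1.6 1.7]
top -60 87/11 96/12 90/14 95/15 90/10 114/11 139/16 113/19 130/18 125/15 132/21 172/14 129/15
top 60 145/23 149/18 150/15 151/21 152/17 152/16 155/19 150/19 148/21 147/23 144/19 145/21 141/21
red (array([ 592.9, -105.8]), (336, 210), 11.1, 355.0)
ochre (array([ 603.2, -213.6]), (391, 205), 11.3, 359.5)
blue (array([ 491. , -126.9]), (348, 262), 11.3, 361.5)
green (array([ 503.4, -249.4]), (411, 255), 10.8, 329.5)
(array([480.98310033,  20.07896569, 124.55320309]), np.float64(-76.21287099542074))
```

View pics/all.png

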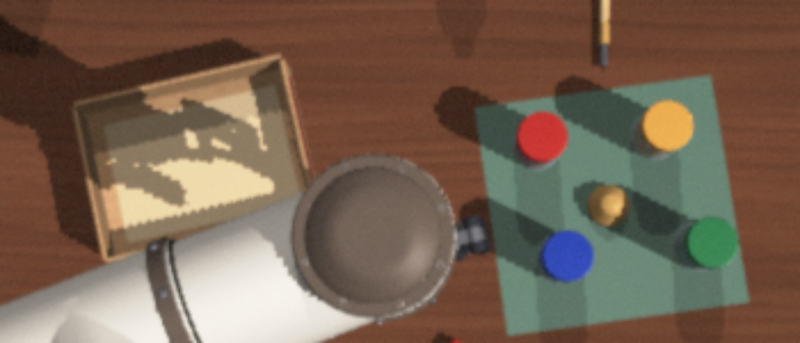

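All four walls stand upright around the tray at (75–305, 60–255) in the crop. The jars are on the blotter: red (592.9,−105.8), ochre (603,−214), blue (491,−127), green (503,−249). I'll start with blue, closing gradually because of the fixed grip force.

```bash
python3 -m handwheel '[{"x":0.0125,"y":-0.1838,"z":0,"ax":0,"ay":0,"az":0},{"x":0.0125,"y":-0.1838,"z":0,"ax":0,"ay":0,"az":0},{"x":0.0125,"y":-0.1838,"z":0,"ax":0,"ay":0,"az":0},{"x":0.0125,"y":-0.1838,"z":0,"ax":0,"ay":0,"az":0},{"x":0,"y":0,"z":-0.1175,"ax":0,"ay":0,"az":0},{"x":0,"y":0,"z":-0.1175,"ax":0,"ay":0,"az":0},{"x":0,"y":0,"z":-0.1175,"ax":0,"ay":0,"az":0},{"x":0,"y":0,"z":-0.1175,"ax":0,"ay":0,"az":0}]' 1
python3 -m handwheel '[{"x":0,"y":0,"z":-0.06,"ax":0,"ay":0,"az":0},{"x":0,"y":0,"z":-0.06,"ax":0,"ay":0,"az":0},{"x":0,"y":0,"z":0,"ax":0,"ay":0,"az":0},{"x":0,"y":0,"z":0,"ax":0,"ay":0,"az":0},{"x":0,"y":0,"z":0,"ax":0,"ay":0,"az":0},{"x":0,"y":0,"z":0,"ax":0,"ay":0,"az":0},{"x":0,"y":0,"z":0,"ax":0,"ay":0,"az":0},{"x":0,"y":0,"z":0,"ax":0,"ay":0,"az":0}]' 0.22
python3 - <<'E'
from h import *
tp,_=tool();a=arm.get_image("wrist")
im=np.ascontiguousarray(a[100:400,80:480,::-1])
for P,c in((np.r_[491,-127,72],(0,255,255)),(tp+[0,0,30],(0,0,255))):
    u=wproj(P)-[80,100];cv2.circle(im,(int(u[0]),int(u[1])),3,c,-1)
cv2.imwrite("pics/grip.png",im);print(tp)
E
```

```text
clock: 24.5
position: [491.6, -127.0, 28.9]
ee_rot: [0.993, 0.12, 0.0, 0.0]
contact_force: [-0.1, 0.6, -0.5]
gripper_width: 85.7
grasp_force: 0.0
clock: 25.3
position: [490.3, -126.8, 6.5]
ee_rot: [0.993, 0.12, 0.0, 0.0]
contact_force: [0.3, 0.2, -0.3]
gripper_width: 52.3
grasp_force: 0.0
[ 490.30097625 -126.75186484    6.45208341]
```

View pics/grip.png

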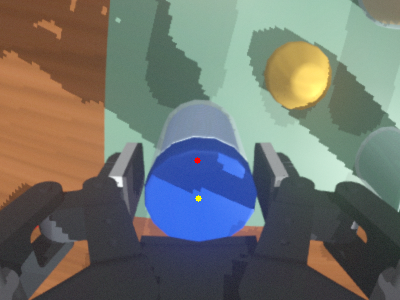

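The wrist view shows the blue lid at (200,190), centred between the pads. Closing step by step.

```bash
Z='irrelevant'; python3 -m handwheel '[{"x":0,"y":0,"z":0,"ax":0,"ay":0,"az":0},{"x":0,"y":0,"z":0,"ax":0,"ay":0,"az":0},{"x":0,"y":0,"z":0,"ax":0,"ay":0,"az":0},{"x":0,"y":0,"z":0,"ax":0,"ay":0,"az":0},{"x":0,"y":0,"z":0,"ax":0,"ay":0,"az":0},{"x":0,"y":0,"z":0,"ax":0,"ay":0,"az":0},{"x":0,"y":0,"z":0,"ax":0,"ay":0,"az":0},{"x":0,"y":0,"z":0,"ax":0,"ay":0,"az":0}]' 0.06 | tail -2
python3 -m handwheel '[{"x":0,"y":0,"z":0,"ax":0,"ay":0,"az":0},{"x":0,"y":0,"z":0,"ax":0,"ay":0,"az":0},{"x":0,"y":0,"z":0,"ax":0,"ay":0,"az":0},{"x":0,"y":0,"z":0,"ax":0,"ay":0,"az":0},{"x":0,"y":0,"z":0,"ax":0,"ay":0,"az":0},{"x":0,"y":0,"z":0,"ax":0,"ay":0,"az":0},{"x":0,"y":0,"z":0,"ax":0,"ay":0,"az":0},{"x":0,"y":0,"z":0,"ax":0,"ay":0,"az":0}]' 0.03 | tail -2
```

```text
gripper_width: 45.3
grasp_force: 0.6
gripper_width: 43.7
grasp_force: 1.1
```

```bash
python3 -m handwheel '[{"x":0,"y":0,"z":0,"ax":0,"ay":0,"az":0},{"x":0,"y":0,"z":0,"ax":0,"ay":0,"az":0},{"x":0,"y":0,"z":0,"ax":0,"ay":0,"az":0},{"x":0,"y":0,"z":0,"ax":0,"ay":0,"az":0},{"x":0,"y":0,"z":0,"ax":0,"ay":0,"az":0},{"x":0,"y":0,"z":0,"ax":0,"ay":0,"az":0},{"x":0,"y":0,"z":0,"ax":0,"ay":0,"az":0},{"x":0,"y":0,"z":0,"ax":0,"ay":0,"az":0}]' 0.01 | tail -2
```

```text
gripper_width: 43.6
grasp_force: 20.1
```

```bash
python3 -m handwheel '[{"x":0,"y":0,"z":0,"ax":0,"ay":0,"az":0},{"x":0,"y":0,"z":0,"ax":0,"ay":0,"az":0},{"x":0,"y":0,"z":0,"ax":0,"ay":0,"az":0},{"x":0,"y":0,"z":0,"ax":0,"ay":0,"az":0},{"x":0,"y":0,"z":0.02,"ax":0,"ay":0,"az":0},{"x":0,"y":0,"z":0.02,"ax":0,"ay":0,"az":0},{"x":0,"y":0,"z":0.02,"ax":0,"ay":0,"az":0},{"x":0,"y":0,"z":0.02,"ax":0,"ay":0,"az":0}]' 0.005
python3 -m handwheel '[{"x":0,"y":0,"z":0.1,"ax":0,"ay":0,"az":0},{"x":0,"y":0,"z":0.12,"ax":0,"ay":0,"az":0},{"x":0,"y":0,"z":0.12,"ax":0,"ay":0,"az":0},{"x":0,"y":0,"z":0.15,"ax":0,"ay":0,"az":0},{"x":0.0162,"y":0.1397,"z":0,"ax":0,"ay":0,"az":0},{"x":0.0162,"y":0.1397,"z":0,"ax":0,"ay":0,"az":0},{"x":0.0162,"y":0.1397,"z":0,"ax":0,"ay":0,"az":0},{"x":0.0162,"y":0.1397,"z":0,"ax":0,"ay":0,"az":0}]'
python3 -m handwheel '[{"x":0.0162,"y":0.1397,"z":0,"ax":0,"ay":0,"az":0},{"x":0.0162,"y":0.1397,"z":0,"ax":0,"ay":0,"az":0},{"x":0.0162,"y":0.1397,"z":0,"ax":0,"ay":0,"az":0},{"x":0.0162,"y":0.1397,"z":0,"ax":0,"ay":0,"az":0},{"x":0.0162,"y":0.1397,"z":0,"ax":0,"ay":0,"az":0},{"x":0.0162,"y":0.1397,"z":0,"ax":0,"ay":0,"az":0},{"x":0.0162,"y":0.1397,"z":0,"ax":0,"ay":0,"az":0},{"x":0.0162,"y":0.1397,"z":0,"ax":0,"ay":0,"az":0}]'
python3 -m handwheel '[{"x":0.0162,"y":0.1397,"z":0,"ax":0,"ay":0,"az":0},{"x":0,"y":0,"z":0,"ax":0,"ay":0,"az":0},{"x":0,"y":0,"z":-0.12,"ax":0,"ay":0,"az":0},{"x":0,"y":0,"z":-0.12,"ax":0,"ay":0,"az":0},{"x":0,"y":0,"z":-0.1,"ax":0,"ay":0,"az":0},{"x":0,"y":0,"z":-0.08,"ax":0,"ay":0,"az":0},{"x":0,"y":0,"z":-0.03,"ax":0,"ay":0,"az":0},{"x":0,"y":0,"z":0,"ax":0,"ay":0,"az":0}]'
python3 -c "
from h import *
p,_=tool();print(p,(p[:2]-C)@ex,(p[:2]-C)@ey)"
```

```text
clock: 28.55
position: [489.8, -126.6, 22.0]
ee_rot: [0.993, 0.12, -0.0, -0.0]
contact_force: [-0.2, -0.9, -0.3]
gripper_width: 43.4
grasp_force: 25.7
clock: 29.35
position: [502.7, -13.9, 120.2]
ee_rot: [0.993, 0.12, 0.0, -0.0]
contact_force: [0.5, 0.0, 0.0]
gripper_width: 43.2
grasp_force: 25.8
clock: 30.15
position: [528.6, 209.6, 120.0]
ee_rot: [0.993, 0.12, -0.0, -0.0]
contact_force: [-0.0, -0.3, -1.8]
gripper_width: 43.6
grasp_force: 25.8
clock: 30.95
position: [531.6, 235.7, 29.3]
ee_rot: [0.993, 0.12, -0.001, 0.001]
contact_force: [0.5, 0.2, -1.2]
gripper_width: 43.5
grasp_force: 25.8
[531.60473056 235.68515269  29.28208675] -32.91493050876646 47.919701564562544
```

```bash
python3 -m handwheel '[{"x":0,"y":0,"z":-0.007,"ax":0,"ay":0,"az":0},{"x":0,"y":0,"z":-0.007,"ax":0,"ay":0,"az":0},{"x":0,"y":0,"z":-0.007,"ax":0,"ay":0,"az":0},{"x":0,"y":0,"z":-0.007,"ax":0,"ay":0,"az":0},{"x":0,"y":0,"z":-0.007,"ax":0,"ay":0,"az":0},{"x":0,"y":0,"z":0,"ax":0,"ay":0,"az":0},{"x":0,"y":0,"z":0,"ax":0,"ay":0,"az":0},{"x":0,"y":0,"z":0,"ax":0,"ay":0,"az":0}]'
```

```text
clock: 31.75
position: [532.3, 236.5, 23.1]
ee_rot: [0.993, 0.12, 0.0, -0.0]
contact_force: [-0.5, 0.4, -1.0]
gripper_width: 43.3
grasp_force: 25.8
```

```bash
python3 -m handwheel '[{"x":0,"y":0,"z":-0.005,"ax":0,"ay":0,"az":0},{"x":0,"y":0,"z":-0.003,"ax":0,"ay":0,"az":0},{"x":0,"y":0,"z":0,"ax":0,"ay":0,"az":0},{"x":0,"y":0,"z":0,"ax":0,"ay":0,"az":0},{"x":0,"y":0,"z":0,"ax":0,"ay":0,"az":0},{"x":0,"y":0,"z":0,"ax":0,"ay":0,"az":0},{"x":0,"y":0,"z":0,"ax":0,"ay":0,"az":0},{"x":0,"y":0,"z":0,"ax":0,"ay":0,"az":0}]'
python3 -m handwheel '[{"x":0,"y":0,"z":0,"ax":0,"ay":0,"az":0},{"x":0,"y":0,"z":0,"ax":0,"ay":0,"az":0},{"x":0,"y":0,"z":0,"ax":0,"ay":0,"az":0},{"x":0,"y":0,"z":0,"ax":0,"ay":0,"az":0},{"x":0,"y":0,"z":0.05,"ax":0,"ay":0,"az":0},{"x":0,"y":0,"z":0.1,"ax":0,"ay":0,"az":0},{"x":0,"y":0,"z":0.15,"ax":0,"ay":0,"az":0},{"x":0,"y":0,"z":0.2,"ax":0,"ay":0,"az":0}]' 0.3
python3 -c "
from h import *
im=arm.get_image('top')
h=__import__('h');h.HUE['green']=((66,85),)
for k,v in jars(im,smin=125,vmin=75).items(): print(k,v)
print(jars(im,(120,260,160,300),87,125,75).get('blue'),tool())"
```

```text
clock: 32.55
position: [532.2, 236.4, 21.4]
ee_rot: [0.993, 0.12, -0.0, 0.0]
contact_force: [0.1, -0.3, -2.1]
gripper_width: 43.5
grasp_force: 25.8
clock: 33.35
position: [531.2, 235.7, 121.6]
ee_rot: [0.993, 0.12, -0.002, 0.001]
contact_force: [0.2, 0.4, -0.7]
gripper_width: 55.5
grasp_force: 0.0
red (array([565.3, -96.9]), (332, 223), 11.2, 361.0)
ochre (array([ 603.2, -213.6]), (391, 205), 11.3, 359.5)
green (array([ 503.4, -249.4]), (411, 255), 10.8, 328.5)
(array([531.9, 234.4]), (161, 239), 11.2, 206.0) (array([536.08842559, 238.32250064, 130.58784573]), np.float64(-76.07771192277255))
```

Red has been knocked to (565.3,−96.9), and blue is in place. Red is next.

```bash
python3 -m handwheel '[{"x":0.0184,"y":-0.1851,"z":0,"ax":0,"ay":0,"az":0},{"x":0.0184,"y":-0.1851,"z":0,"ax":0,"ay":0,"az":0},{"x":0.0184,"y":-0.1851,"z":0,"ax":0,"ay":0,"az":0},{"x":0.0184,"y":-0.1851,"z":0,"ax":0,"ay":0,"az":0},{"x":0.0184,"y":-0.1851,"z":0,"ax":0,"ay":0,"az":0},{"x":0.0184,"y":-0.1851,"z":0,"ax":0,"ay":0,"az":0},{"x":0.0184,"y":-0.1851,"z":0,"ax":0,"ay":0,"az":0},{"x":0.0184,"y":-0.1851,"z":0,"ax":0,"ay":0,"az":0}]' 0.6
python3 -m handwheel '[{"x":0.0184,"y":-0.1851,"z":0,"ax":0,"ay":0,"az":0},{"x":0,"y":0,"z":0,"ax":0,"ay":0,"az":0},{"x":0,"y":0,"z":0,"ax":0,"ay":0,"az":0},{"x":0,"y":0,"z":0,"ax":0,"ay":0,"az":0},{"x":0,"y":0,"z":-0.1,"ax":0,"ay":0,"az":0},{"x":0,"y":0,"z":-0.1,"ax":0,"ay":0,"az":0},{"x":0,"y":0,"z":0,"ax":0,"ay":0,"az":0},{"x":0,"y":0,"z":0,"ax":0,"ay":0,"az":0}]'
python3 -c "
from h import *
h=__import__('h');h.HUE['green']=((66,85),)
print(tool())
im=arm.get_image('top')
for k,v in jars(im,smin=125,vmin=75).items(): print(k,v)"
```

```text
clock: 34.2
position: [561.9, -61.2, 122.3]
ee_rot: [0.993, 0.12, 0.001, 0.0]
contact_force: [-0.1, 0.6, 0.2]
gripper_width: 68.1
grasp_force: 0.0
clock: 35.0
position: [565.6, -95.9, 81.8]
ee_rot: [0.993, 0.121, -0.0, 0.0]
contact_force: [0.2, -0.4, 0.6]
gripper_width: 68.4
grasp_force: 0.0
(array([565.59821323, -95.87505551,  81.7619941 ]), np.float64(-76.0837801052286))
red (array([551.3, -91.8]), (330, 230), 7.0, 42.5)
ochre (array([ 602.3, -214.3]), (392, 205), 11.1, 298.0)
green (array([ 503.3, -249.5]), (411, 255), 10.8, 328.0)
```

```bash
python3 -m handwheel '[{"x":0,"y":0,"z":-0.1,"ax":0,"ay":0,"az":0},{"x":0,"y":0,"z":-0.15,"ax":0,"ay":0,"az":0},{"x":0,"y":0,"z":-0.1,"ax":0,"ay":0,"az":0},{"x":0,"y":0,"z":-0.0275,"ax":0,"ay":0,"az":0},{"x":0,"y":0,"z":0,"ax":0,"ay":0,"az":0},{"x":0,"y":0,"z":0,"ax":0,"ay":0,"az":0},{"x":0,"y":0,"z":0,"ax":0,"ay":0,"az":0},{"x":0,"y":0,"z":0,"ax":0,"ay":0,"az":0}]'
python3 -m handwheel '[{"x":0,"y":0,"z":0,"ax":0,"ay":0,"az":0},{"x":0,"y":0,"z":0,"ax":0,"ay":0,"az":0},{"x":0,"y":0,"z":0,"ax":0,"ay":0,"az":0},{"x":0,"y":0,"z":0,"ax":0,"ay":0,"az":0},{"x":0,"y":0,"z":0,"ax":0,"ay":0,"az":0},{"x":0,"y":0,"z":0,"ax":0,"ay":0,"az":0},{"x":0,"y":0,"z":0,"ax":0,"ay":0,"az":0},{"x":0,"y":0,"z":0,"ax":0,"ay":0,"az":0}]' 0.06
python3 -m handwheel '[{"x":0,"y":0,"z":0,"ax":0,"ay":0,"az":0},{"x":0,"y":0,"z":0,"ax":0,"ay":0,"az":0},{"x":0,"y":0,"z":0,"ax":0,"ay":0,"az":0},{"x":0,"y":0,"z":0,"ax":0,"ay":0,"az":0},{"x":0,"y":0,"z":0,"ax":0,"ay":0,"az":0},{"x":0,"y":0,"z":0,"ax":0,"ay":0,"az":0},{"x":0,"y":0,"z":0,"ax":0,"ay":0,"az":0},{"x":0,"y":0,"z":0,"ax":0,"ay":0,"az":0}]' 0.02
python3 -m handwheel '[{"x":0,"y":0,"z":0,"ax":0,"ay":0,"az":0},{"x":0,"y":0,"z":0,"ax":0,"ay":0,"az":0},{"x":0,"y":0,"z":0,"ax":0,"ay":0,"az":0},{"x":0,"y":0,"z":0,"ax":0,"ay":0,"az":0},{"x":0,"y":0,"z":0,"ax":0,"ay":0,"az":0},{"x":0,"y":0,"z":0,"ax":0,"ay":0,"az":0},{"x":0,"y":0,"z":0,"ax":0,"ay":0,"az":0},{"x":0,"y":0,"z":0,"ax":0,"ay":0,"az":0}]' 0.005
```

```text
clock: 35.85
position: [566.1, -96.7, 7.1]
ee_rot: [0.993, 0.12, 0.001, 0.0]
contact_force: [-0.2, -0.8, 1.0]
gripper_width: 68.1
grasp_force: 0.0
clock: 36.65
position: [565.3, -96.7, 5.9]
ee_rot: [0.993, 0.12, -0.0, 0.0]
contact_force: [0.2, 0.7, -0.7]
gripper_width: 45.1
grasp_force: 0.0
clock: 37.45
position: [565.4, -96.8, 5.9]
ee_rot: [0.993, 0.12, 0.0, 0.0]
contact_force: [-0.7, -1.4, -0.3]
gripper_width: 43.7
grasp_force: 9.6
clock: 38.25
position: [565.4, -96.8, 6.0]
ee_rot: [0.993, 0.12, 0.0, 0.0]
contact_force: [-1.3, -1.1, 2.6]
gripper_width: 43.5
grasp_force: 25.7
```

```bash
python3 -m handwheel '[{"x":0,"y":0,"z":0.04,"ax":0,"ay":0,"az":0},{"x":0,"y":0,"z":0.06,"ax":0,"ay":0,"az":0},{"x":0,"y":0,"z":0.1,"ax":0,"ay":0,"az":0},{"x":0,"y":0,"z":0.12,"ax":0,"ay":0,"az":0},{"x":0,"y":0,"z":0.12,"ax":0,"ay":0,"az":0},{"x":0,"y":0,"z":0.13,"ax":0,"ay":0,"az":0},{"x":0.0122,"y":0.145,"z":0,"ax":0,"ay":0,"az":0},{"x":0.0122,"y":0.145,"z":0,"ax":0,"ay":0,"az":0}]'
python3 -m handwheel '[{"x":0.0122,"y":0.145,"z":0,"ax":0,"ay":0,"az":0},{"x":0.0122,"y":0.145,"z":0,"ax":0,"ay":0,"az":0},{"x":0.0122,"y":0.145,"z":0,"ax":0,"ay":0,"az":0},{"x":0.0122,"y":0.145,"z":0,"ax":0,"ay":0,"az":0},{"x":0.0122,"y":0.145,"z":0,"ax":0,"ay":0,"az":0},{"x":0.0122,"y":0.145,"z":0,"ax":0,"ay":0,"az":0},{"x":0.0122,"y":0.145,"z":0,"ax":0,"ay":0,"az":0},{"x":0.0122,"y":0.145,"z":0,"ax":0,"ay":0,"az":0}]'
python3 -m handwheel '[{"x":0.0122,"y":0.145,"z":0,"ax":0,"ay":0,"az":0},{"x":0.0122,"y":0.145,"z":0,"ax":0,"ay":0,"az":0},{"x":0,"y":0,"z":0,"ax":0,"ay":0,"az":0},{"x":0,"y":0,"z":-0.12,"ax":0,"ay":0,"az":0},{"x":0,"y":0,"z":-0.12,"ax":0,"ay":0,"az":0},{"x":0,"y":0,"z":-0.1,"ax":0,"ay":0,"az":0},{"x":0,"y":0,"z":-0.08,"ax":0,"ay":0,"az":0},{"x":0,"y":0,"z":-0.03,"ax":0,"ay":0,"az":0}]'
python3 -c "
from h import *
p,_=tool();print(p,(p[:2]-C)@ex,(p[:2]-C)@ey)"
```

```text
clock: 39.05
position: [570.7, -38.3, 121.9]
ee_rot: [0.993, 0.119, 0.002, -0.0]
contact_force: [0.1, 0.6, -1.9]
gripper_width: 43.4
grasp_force: 25.9
clock: 39.85
position: [589.5, 194.7, 120.7]
ee_rot: [0.993, 0.12, 0.0, -0.0]
contact_force: [0.6, -0.9, -1.3]
gripper_width: 43.3
grasp_force: 25.9
clock: 40.65
position: [593.3, 250.1, 28.4]
ee_rot: [0.993, 0.12, -0.002, 0.001]
contact_force: [-0.1, -0.1, -1.2]
gripper_width: 43.6
grasp_force: 25.9
[593.30156857 250.08619326  28.38007538] 30.43611384222678 47.18828563947849
```

```bash
python3 -m handwheel '[{"x":0,"y":0,"z":-0.007,"ax":0,"ay":0,"az":0},{"x":0,"y":0,"z":-0.007,"ax":0,"ay":0,"az":0},{"x":0,"y":0,"z":-0.007,"ax":0,"ay":0,"az":0},{"x":0,"y":0,"z":-0.007,"ax":0,"ay":0,"az":0},{"x":0,"y":0,"z":-0.007,"ax":0,"ay":0,"az":0},{"x":0,"y":0,"z":-0.005,"ax":0,"ay":0,"az":0},{"x":0,"y":0,"z":-0.0025,"ax":0,"ay":0,"az":0},{"x":0,"y":0,"z":0,"ax":0,"ay":0,"az":0}]'
```

```text
clock: 41.45
position: [594.5, 251.2, 21.3]
ee_rot: [0.993, 0.12, -0.0, 0.0]
contact_force: [-0.6, 0.5, -0.2]
gripper_width: 43.4
grasp_force: 25.9
```

```bash
python3 -m handwheel '[{"x":0,"y":0,"z":0,"ax":0,"ay":0,"az":0},{"x":0,"y":0,"z":0,"ax":0,"ay":0,"az":0},{"x":0,"y":0,"z":0,"ax":0,"ay":0,"az":0},{"x":0,"y":0,"z":0,"ax":0,"ay":0,"az":0},{"x":0,"y":0,"z":0.05,"ax":0,"ay":0,"az":0},{"x":0,"y":0,"z":0.1,"ax":0,"ay":0,"az":0},{"x":0,"y":0,"z":0.15,"ax":0,"ay":0,"az":0},{"x":0,"y":0,"z":0.2,"ax":0,"ay":0,"az":0}]' 0.3
python3 -c "
from h import *
h=__import__('h');h.HUE['green']=((66,85),)
im=arm.get_image('top')
for k,v in jars(im,smin=125,vmin=75).items(): print(k,v)
for k,v in jars(im,(120,260,160,300),87,125,75).items(): print('tray',k,v)"
```

```text
clock: 42.25
position: [593.6, 250.6, 121.5]
ee_rot: [0.993, 0.12, -0.002, 0.001]
contact_force: [0.6, -0.0, -0.1]
gripper_width: 55.7
grasp_force: 0.0
red (array([ 429.2, -263.4]), (419, 294), 0.0, 0.0)
ochre (array([ 603.1, -213.6]), (391, 205), 11.3, 360.5)
green (array([ 503.4, -249.4]), (411, 255), 10.8, 329.0)
tray red (array([594.9, 250.8]), (154, 207), 11.9, 309.5)
tray ochre (array([572.5, 286.3]), (135, 218), 0.0, 0.0)
tray blue (array([532.8, 234.5]), (161, 239), 11.2, 361.5)
```

```bash
python3 -m handwheel '[{"x":0.0035,"y":-0.1937,"z":0,"ax":0,"ay":0,"az":0},{"x":0.0035,"y":-0.1937,"z":0,"ax":0,"ay":0,"az":0},{"x":0.0035,"y":-0.1937,"z":0,"ax":0,"ay":0,"az":0},{"x":0.0035,"y":-0.1937,"z":0,"ax":0,"ay":0,"az":0},{"x":0.0035,"y":-0.1937,"z":0,"ax":0,"ay":0,"az":0},{"x":0.0035,"y":-0.1937,"z":0,"ax":0,"ay":0,"az":0},{"x":0.0035,"y":-0.1937,"z":0,"ax":0,"ay":0,"az":0},{"x":0.0035,"y":-0.1937,"z":0,"ax":0,"ay":0,"az":0}]' 0.6
python3 -m handwheel '[{"x":0.0035,"y":-0.1937,"z":0,"ax":0,"ay":0,"az":0},{"x":0.0035,"y":-0.1937,"z":0,"ax":0,"ay":0,"az":0},{"x":0.0035,"y":-0.1937,"z":0,"ax":0,"ay":0,"az":0},{"x":0.0035,"y":-0.1937,"z":0,"ax":0,"ay":0,"az":0},{"x":0,"y":0,"z":0,"ax":0,"ay":0,"az":0},{"x":0,"y":0,"z":0,"ax":0,"ay":0,"az":0},{"x":0,"y":0,"z":-0.1,"ax":0,"ay":0,"az":0},{"x":0,"y":0,"z":-0.1,"ax":0,"ay":0,"az":0}]'
python3 -m handwheel '[{"x":0,"y":0,"z":0,"ax":0,"ay":0,"az":0},{"x":0,"y":0,"z":-0.1,"ax":0,"ay":0,"az":0},{"x":0,"y":0,"z":-0.15,"ax":0,"ay":0,"az":0},{"x":0,"y":0,"z":-0.1,"ax":0,"ay":0,"az":0},{"x":0,"y":0,"z":-0.0275,"ax":0,"ay":0,"az":0},{"x":0,"y":0,"z":0,"ax":0,"ay":0,"az":0},{"x":0,"y":0,"z":0,"ax":0,"ay":0,"az":0},{"x":0,"y":0,"z":0,"ax":0,"ay":0,"az":0}]'
python3 -m handwheel '[{"x":0,"y":0,"z":0,"ax":0,"ay":0,"az":0},{"x":0,"y":0,"z":0,"ax":0,"ay":0,"az":0},{"x":0,"y":0,"z":0,"ax":0,"ay":0,"az":0},{"x":0,"y":0,"z":0,"ax":0,"ay":0,"az":0},{"x":0,"y":0,"z":0,"ax":0,"ay":0,"az":0},{"x":0,"y":0,"z":0,"ax":0,"ay":0,"az":0},{"x":0,"y":0,"z":0,"ax":0,"ay":0,"az":0},{"x":0,"y":0,"z":0,"ax":0,"ay":0,"az":0}]' 0.06
python3 -m handwheel '[{"x":0,"y":0,"z":0,"ax":0,"ay":0,"az":0},{"x":0,"y":0,"z":0,"ax":0,"ay":0,"az":0},{"x":0,"y":0,"z":0,"ax":0,"ay":0,"az":0},{"x":0,"y":0,"z":0,"ax":0,"ay":0,"az":0},{"x":0,"y":0,"z":0,"ax":0,"ay":0,"az":0},{"x":0,"y":0,"z":0,"ax":0,"ay":0,"az":0},{"x":0,"y":0,"z":0,"ax":0,"ay":0,"az":0},{"x":0,"y":0,"z":0,"ax":0,"ay":0,"az":0}]' 0.02
python3 -m handwheel '[{"x":0,"y":0,"z":0,"ax":0,"ay":0,"az":0},{"x":0,"y":0,"z":0,"ax":0,"ay":0,"az":0},{"x":0,"y":0,"z":0,"ax":0,"ay":0,"az":0},{"x":0,"y":0,"z":0,"ax":0,"ay":0,"az":0},{"x":0,"y":0,"z":0,"ax":0,"ay":0,"az":0},{"x":0,"y":0,"z":0,"ax":0,"ay":0,"az":0},{"x":0,"y":0,"z":0,"ax":0,"ay":0,"az":0},{"x":0,"y":0,"z":0,"ax":0,"ay":0,"az":0}]' 0.005
```

```text
clock: 43.1
position: [600.4, -60.2, 122.4]
ee_rot: [0.993, 0.12, 0.001, 0.0]
contact_force: [0.3, -0.2, 0.3]
gripper_width: 68.4
grasp_force: 0.0
clock: 43.9
position: [603.8, -212.4, 82.2]
ee_rot: [0.993, 0.121, 0.001, 0.0]
contact_force: [0.3, 0.5, -0.0]
gripper_width: 68.1
grasp_force: 0.0
clock: 44.7
position: [604.3, -213.6, 7.7]
ee_rot: [0.993, 0.12, 0.002, 0.0]
contact_force: [0.1, -0.1, 0.2]
gripper_width: 68.3
grasp_force: 0.0
clock: 45.5
position: [603.3, -213.8, 6.1]
ee_rot: [0.993, 0.12, 0.0, 0.0]
contact_force: [0.7, -0.8, 1.9]
gripper_width: 45.2
grasp_force: 0.8
clock: 46.3
position: [603.2, -213.8, 6.1]
ee_rot: [0.993, 0.12, 0.0, 0.0]
contact_force: [1.0, -2.5, 3.4]
gripper_width: 43.6
grasp_force: 9.7
clock: 47.1
position: [603.3, -213.7, 6.2]
ee_rot: [0.993, 0.12, 0.0, 0.0]
contact_force: [1.2, -2.3, 5.2]
gripper_width: 43.2
grasp_force: 25.6
```

```bash
python3 -m handwheel '[{"x":0,"y":0,"z":0.04,"ax":0,"ay":0,"az":0},{"x":0,"y":0,"z":0.06,"ax":0,"ay":0,"az":0},{"x":0,"y":0,"z":0.1,"ax":0,"ay":0,"az":0},{"x":0,"y":0,"z":0.12,"ax":0,"ay":0,"az":0},{"x":0,"y":0,"z":0.12,"ax":0,"ay":0,"az":0},{"x":0,"y":0,"z":0.13,"ax":0,"ay":0,"az":0},{"x":0.006,"y":0.155,"z":0,"ax":0,"ay":0,"az":0},{"x":0.006,"y":0.155,"z":0,"ax":0,"ay":0,"az":0}]'
python3 -m handwheel '[{"x":0.006,"y":0.155,"z":0,"ax":0,"ay":0,"az":0},{"x":0.006,"y":0.155,"z":0,"ax":0,"ay":0,"az":0},{"x":0.006,"y":0.155,"z":0,"ax":0,"ay":0,"az":0},{"x":0.006,"y":0.155,"z":0,"ax":0,"ay":0,"az":0},{"x":0.006,"y":0.155,"z":0,"ax":0,"ay":0,"az":0},{"x":0.006,"y":0.155,"z":0,"ax":0,"ay":0,"az":0},{"x":0.006,"y":0.155,"z":0,"ax":0,"ay":0,"az":0},{"x":0.006,"y":0.155,"z":0,"ax":0,"ay":0,"az":0}]'
python3 -m handwheel '[{"x":0.006,"y":0.155,"z":0,"ax":0,"ay":0,"az":0},{"x":0.006,"y":0.155,"z":0,"ax":0,"ay":0,"az":0},{"x":0,"y":0,"z":0,"ax":0,"ay":0,"az":0},{"x":0,"y":0,"z":-0.12,"ax":0,"ay":0,"az":0},{"x":0,"y":0,"z":-0.12,"ax":0,"ay":0,"az":0},{"x":0,"y":0,"z":-0.1,"ax":0,"ay":0,"az":0},{"x":0,"y":0,"z":-0.08,"ax":0,"ay":0,"az":0},{"x":0,"y":0,"z":-0.03,"ax":0,"ay":0,"az":0}]'
python3 -m handwheel '[{"x":0,"y":0,"z":-0.007,"ax":0,"ay":0,"az":0},{"x":0,"y":0,"z":-0.007,"ax":0,"ay":0,"az":0},{"x":0,"y":0,"z":-0.007,"ax":0,"ay":0,"az":0},{"x":0,"y":0,"z":-0.007,"ax":0,"ay":0,"az":0},{"x":0,"y":0,"z":-0.007,"ax":0,"ay":0,"az":0},{"x":0,"y":0,"z":-0.005,"ax":0,"ay":0,"az":0},{"x":0,"y":0,"z":-0.0025,"ax":0,"ay":0,"az":0},{"x":0,"y":0,"z":0,"ax":0,"ay":0,"az":0}]'
```

```text
clock: 47.9
position: [604.9, -150.9, 120.9]
ee_rot: [0.993, 0.119, 0.0, -0.001]
contact_force: [0.3, 0.8, -2.2]
gripper_width: 43.5
grasp_force: 25.8
clock: 48.7
position: [613.8, 97.9, 119.7]
ee_rot: [0.993, 0.12, -0.001, -0.0]
contact_force: [-0.4, -0.6, -1.2]
gripper_width: 43.2
grasp_force: 25.8
clock: 49.5
position: [615.3, 157.3, 27.8]
ee_rot: [0.993, 0.12, -0.003, 0.001]
contact_force: [0.4, -0.1, -0.9]
gripper_width: 43.3
grasp_force: 25.9
clock: 50.3
position: [617.4, 158.4, 21.3]
ee_rot: [0.993, 0.12, -0.0, 0.0]
contact_force: [0.4, -0.1, -1.1]
gripper_width: 43.3
grasp_force: 25.8
```

```bash
python3 -m handwheel '[{"x":0,"y":0,"z":0,"ax":0,"ay":0,"az":0},{"x":0,"y":0,"z":0,"ax":0,"ay":0,"az":0},{"x":0,"y":0,"z":0,"ax":0,"ay":0,"az":0},{"x":0,"y":0,"z":0,"ax":0,"ay":0,"az":0},{"x":0,"y":0,"z":0.05,"ax":0,"ay":0,"az":0},{"x":0,"y":0,"z":0.1,"ax":0,"ay":0,"az":0},{"x":0,"y":0,"z":0.15,"ax":0,"ay":0,"az":0},{"x":0,"y":0,"z":0.2,"ax":0,"ay":0,"az":0}]' 0.3
python3 -m handwheel '[{"x":-0.0476,"y":-0.1698,"z":0,"ax":0,"ay":0,"az":0},{"x":-0.0476,"y":-0.1698,"z":0,"ax":0,"ay":0,"az":0},{"x":-0.0476,"y":-0.1698,"z":0,"ax":0,"ay":0,"az":0},{"x":-0.0476,"y":-0.1698,"z":0,"ax":0,"ay":0,"az":0},{"x":-0.0476,"y":-0.1698,"z":0,"ax":0,"ay":0,"az":0},{"x":-0.0476,"y":-0.1698,"z":0,"ax":0,"ay":0,"az":0},{"x":-0.0476,"y":-0.1698,"z":0,"ax":0,"ay":0,"az":0},{"x":-0.0476,"y":-0.1698,"z":0,"ax":0,"ay":0,"az":0}]' 0.6
python3 -c "
from h import *
h=__import__('h');h.HUE['green']=((66,85),)
im=arm.get_image('top')
print(jars(im,smin=125,vmin=75))
for k,v in jars(im,(120,260,160,300),87,125,75).items(): print('tray',k,v)
print(tool())"
```

```text
clock: 51.1
position: [616.3, 157.9, 121.5]
ee_rot: [0.993, 0.12, -0.002, 0.001]
contact_force: [0.8, 0.9, -0.9]
gripper_width: 55.2
grasp_force: 0.0
clock: 51.9
position: [541.0, -114.6, 122.5]
ee_rot: [0.993, 0.12, 0.001, 0.0]
contact_force: [0.9, 0.2, 0.3]
gripper_width: 68.5
grasp_force: 0.0
{'red': (array([ 428.7, -159.5]), (365, 294), 0.0, 0.0), 'ochre': (array([ 520.3, -161.8]), (366, 246), 3.5, 9.0), 'green': (array([ 503.2, -249.3]), (411, 255), 10.9, 329.5)}
tray red (array([595.2, 250.3]), (154, 206), 11.9, 385.5)
tray ochre (array([623.1, 162.3]), (200, 192), 10.7, 87.5)
tray blue (array([532.8, 234.4]), (161, 238), 11.3, 362.5)
(array([ 538.98194127, -118.07513846,  122.2933405 ]), np.float64(-76.39641271125836))
```

```bash
python3 -m handwheel '[{"x":-0.0476,"y":-0.1698,"z":0,"ax":0,"ay":0,"az":0},{"x":-0.0476,"y":-0.1698,"z":0,"ax":0,"ay":0,"az":0},{"x":-0.0476,"y":-0.1698,"z":0,"ax":0,"ay":0,"az":0},{"x":-0.0476,"y":-0.1698,"z":0,"ax":0,"ay":0,"az":0},{"x":0,"y":0,"z":0,"ax":0,"ay":0,"az":0},{"x":0,"y":0,"z":0,"ax":0,"ay":0,"az":0},{"x":0,"y":0,"z":-0.1,"ax":0,"ay":0,"az":0},{"x":0,"y":0,"z":-0.1,"ax":0,"ay":0,"az":0}]'
python3 -m handwheel '[{"x":0,"y":0,"z":0,"ax":0,"ay":0,"az":0},{"x":0,"y":0,"z":-0.1,"ax":0,"ay":0,"az":0},{"x":0,"y":0,"z":-0.15,"ax":0,"ay":0,"az":0},{"x":0,"y":0,"z":-0.1,"ax":0,"ay":0,"az":0},{"x":0,"y":0,"z":-0.0275,"ax":0,"ay":0,"az":0},{"x":0,"y":0,"z":0,"ax":0,"ay":0,"az":0},{"x":0,"y":0,"z":0,"ax":0,"ay":0,"az":0},{"x":0,"y":0,"z":0,"ax":0,"ay":0,"az":0}]'
python3 -m handwheel '[{"x":0,"y":0,"z":0,"ax":0,"ay":0,"az":0},{"x":0,"y":0,"z":0,"ax":0,"ay":0,"az":0},{"x":0,"y":0,"z":0,"ax":0,"ay":0,"az":0},{"x":0,"y":0,"z":0,"ax":0,"ay":0,"az":0},{"x":0,"y":0,"z":0,"ax":0,"ay":0,"az":0},{"x":0,"y":0,"z":0,"ax":0,"ay":0,"az":0},{"x":0,"y":0,"z":0,"ax":0,"ay":0,"az":0},{"x":0,"y":0,"z":0,"ax":0,"ay":0,"az":0}]' 0.06
python3 -m handwheel '[{"x":0,"y":0,"z":0,"ax":0,"ay":0,"az":0},{"x":0,"y":0,"z":0,"ax":0,"ay":0,"az":0},{"x":0,"y":0,"z":0,"ax":0,"ay":0,"az":0},{"x":0,"y":0,"z":0,"ax":0,"ay":0,"az":0},{"x":0,"y":0,"z":0,"ax":0,"ay":0,"az":0},{"x":0,"y":0,"z":0,"ax":0,"ay":0,"az":0},{"x":0,"y":0,"z":0,"ax":0,"ay":0,"az":0},{"x":0,"y":0,"z":0,"ax":0,"ay":0,"az":0}]' 0.02
python3 -m handwheel '[{"x":0,"y":0,"z":0,"ax":0,"ay":0,"az":0},{"x":0,"y":0,"z":0,"ax":0,"ay":0,"az":0},{"x":0,"y":0,"z":0,"ax":0,"ay":0,"az":0},{"x":0,"y":0,"z":0,"ax":0,"ay":0,"az":0},{"x":0,"y":0,"z":0,"ax":0,"ay":0,"az":0},{"x":0,"y":0,"z":0,"ax":0,"ay":0,"az":0},{"x":0,"y":0,"z":0,"ax":0,"ay":0,"az":0},{"x":0,"y":0,"z":0,"ax":0,"ay":0,"az":0}]' 0.005
```

```text
clock: 52.75
position: [504.3, -248.3, 82.1]
ee_rot: [0.993, 0.121, 0.001, 0.0]
contact_force: [-0.1, -0.2, 0.7]
gripper_width: 68.4
grasp_force: 0.0
clock: 53.55
position: [504.4, -249.3, 7.4]
ee_rot: [0.993, 0.12, 0.001, 0.001]
contact_force: [0.4, 0.3, 0.6]
gripper_width: 68.4
grasp_force: 0.0
clock: 54.35
position: [503.6, -249.4, 6.1]
ee_rot: [0.993, 0.12, 0.0, 0.0]
contact_force: [2.2, -2.9, 2.3]
gripper_width: 45.2
grasp_force: 1.2
clock: 55.15
position: [503.5, -249.3, 6.1]
ee_rot: [0.993, 0.12, 0.0, 0.0]
contact_force: [1.1, -3.5, 2.9]
gripper_width: 43.5
grasp_force: 9.7
clock: 55.95
position: [503.5, -249.3, 6.2]
ee_rot: [0.993, 0.12, 0.0, 0.0]
contact_force: [0.8, -4.0, 5.1]
gripper_width: 43.4
grasp_force: 25.6
```

```bash
python3 -m handwheel '[{"x":0,"y":0,"z":0.04,"ax":0,"ay":0,"az":0},{"x":0,"y":0,"z":0.06,"ax":0,"ay":0,"az":0},{"x":0,"y":0,"z":0.1,"ax":0,"ay":0,"az":0},{"x":0,"y":0,"z":0.12,"ax":0,"ay":0,"az":0},{"x":0,"y":0,"z":0.12,"ax":0,"ay":0,"az":0},{"x":0,"y":0,"z":0.13,"ax":0,"ay":0,"az":0},{"x":0.0216,"y":0.1634,"z":0,"ax":0,"ay":0,"az":0},{"x":0.0216,"y":0.1634,"z":0,"ax":0,"ay":0,"az":0}]'
python3 -m handwheel '[{"x":0.0216,"y":0.1634,"z":0,"ax":0,"ay":0,"az":0},{"x":0.0216,"y":0.1634,"z":0,"ax":0,"ay":0,"az":0},{"x":0.0216,"y":0.1634,"z":0,"ax":0,"ay":0,"az":0},{"x":0.0216,"y":0.1634,"z":0,"ax":0,"ay":0,"az":0},{"x":0.0216,"y":0.1634,"z":0,"ax":0,"ay":0,"az":0},{"x":0.0216,"y":0.1634,"z":0,"ax":0,"ay":0,"az":0},{"x":0.0216,"y":0.1634,"z":0,"ax":0,"ay":0,"az":0},{"x":0.0216,"y":0.1634,"z":0,"ax":0,"ay":0,"az":0}]'
python3 -m handwheel '[{"x":0.0216,"y":0.1634,"z":0,"ax":0,"ay":0,"az":0},{"x":0.0216,"y":0.1634,"z":0,"ax":0,"ay":0,"az":0},{"x":0,"y":0,"z":0,"ax":0,"ay":0,"az":0},{"x":0,"y":0,"z":-0.12,"ax":0,"ay":0,"az":0},{"x":0,"y":0,"z":-0.12,"ax":0,"ay":0,"az":0},{"x":0,"y":0,"z":-0.1,"ax":0,"ay":0,"az":0},{"x":0,"y":0,"z":-0.08,"ax":0,"ay":0,"az":0},{"x":0,"y":0,"z":-0.03,"ax":0,"ay":0,"az":0}]'
python3 -m handwheel '[{"x":0,"y":0,"z":-0.007,"ax":0,"ay":0,"az":0},{"x":0,"y":0,"z":-0.007,"ax":0,"ay":0,"az":0},{"x":0,"y":0,"z":-0.007,"ax":0,"ay":0,"az":0},{"x":0,"y":0,"z":-0.007,"ax":0,"ay":0,"az":0},{"x":0,"y":0,"z":-0.007,"ax":0,"ay":0,"az":0},{"x":0,"y":0,"z":-0.005,"ax":0,"ay":0,"az":0},{"x":0,"y":0,"z":-0.0025,"ax":0,"ay":0,"az":0},{"x":0,"y":0,"z":0,"ax":0,"ay":0,"az":0}]'
```

```text
clock: 56.75
position: [511.0, -183.0, 120.7]
ee_rot: [0.993, 0.119, 0.0, -0.001]
contact_force: [-0.5, 0.3, -2.6]
gripper_width: 43.5
grasp_force: 25.8
clock: 57.55
position: [544.9, 79.0, 119.8]
ee_rot: [0.993, 0.12, -0.001, -0.0]
contact_force: [0.6, -0.8, -2.3]
gripper_width: 43.4
grasp_force: 25.8
clock: 58.35
position: [552.7, 141.8, 28.0]
ee_rot: [0.993, 0.12, -0.003, 0.001]
contact_force: [-1.2, -0.5, -1.3]
gripper_width: 43.5
grasp_force: 25.8
clock: 59.15
position: [555.0, 143.0, 21.3]
ee_rot: [0.993, 0.12, -0.0, 0.0]
contact_force: [-0.7, -1.0, -1.1]
gripper_width: 43.4
grasp_force: 25.8
```

Release, rise, move aside, then a final look.

```bash
python3 -m handwheel '[{"x":0,"y":0,"z":0,"ax":0,"ay":0,"az":0},{"x":0,"y":0,"z":0,"ax":0,"ay":0,"az":0},{"x":0,"y":0,"z":0,"ax":0,"ay":0,"az":0},{"x":0,"y":0,"z":0,"ax":0,"ay":0,"az":0},{"x":0,"y":0,"z":0.05,"ax":0,"ay":0,"az":0},{"x":0,"y":0,"z":0.1,"ax":0,"ay":0,"az":0},{"x":0,"y":0,"z":0.15,"ax":0,"ay":0,"az":0},{"x":0,"y":0,"z":0.2,"ax":0,"ay":0,"az":0}]' 0.3
python3 -m handwheel '[{"x":-0.04,"y":-0.18,"z":0.1,"ax":0,"ay":0,"az":0},{"x":-0.04,"y":-0.18,"z":0.1,"ax":0,"ay":0,"az":0},{"x":-0.04,"y":-0.18,"z":0,"ax":0,"ay":0,"az":0},{"x":-0.04,"y":-0.18,"z":0,"ax":0,"ay":0,"az":0},{"x":-0.04,"y":-0.18,"z":0,"ax":0,"ay":0,"az":0},{"x":-0.04,"y":-0.18,"z":0,"ax":0,"ay":0,"az":0},{"x":-0.04,"y":-0.18,"z":0,"ax":0,"ay":0,"az":0},{"x":0,"y":0,"z":0,"ax":0,"ay":0,"az":0}]'
python3 - <<'E'
from h import *
import h
h.HUE['green']=((66,85),)
im=arm.get_image("top");sc=arm.get_image("scene")
for k,v in jars(im,(120,260,160,300),87,125,75).items(): print(k,((v[0]-C)@ex).round(1),((v[0]-C)@ey).round(1),v)
prof(-ey,95,(-55,55));prof(ex,70,(-75,60));prof(ey,95,(-50,50));prof(-ex,70,(-60,60))
cv2.imwrite("pics/fin.png",np.hstack([cv2.resize(im[150:290,100:280],(400,311)),cv2.resize(sc[170:310,280:460],(400,311))])[:,:,::-1])
E
```

```text
clock: 59.95
position: [553.9, 142.5, 121.7]
ee_rot: [0.993, 0.12, -0.002, 0.001]
contact_force: [1.0, 0.1, -0.6]
gripper_width: 55.1
grasp_force: 0.0
clock: 60.75
position: [497.8, -112.0, 162.2]
ee_rot: [0.993, 0.118, 0.0, 0.0]
contact_force: [0.6, 0.5, 0.1]
gripper_width: 55.7
grasp_force: 0.0
red 32.1 47.3 (array([594.9, 250.6]), (154, 207), 11.8, 384.5)
ochre 32.5 -48.5 (array([618.1, 157.6]), (202, 195), 11.6, 375.0)
blue -32.0 46.5 (array([532.8, 234.5]), (161, 239), 11.2, 361.5)
th [0.5 0.6 0.7 0.8 0.9 1.  1.1 1.2 1.3 1.4 1.5 1.6 1.7]
top -55 227/21 228/21 228/21 228/20 228/22 228/18 230/18 229/20 228/21 230/17 229/19 227/20 222/22
top 55 102/9 106/11 104/9 103/10 101/11 101/11 70/10 65/10 57/10 64/9 148/14 176/14 84/13
th [0.5 0.6 0.7 0.8 0.9 1.  1.1 1.2 1.3 1.4 1.5 1.6 1.7]
top -75 111/10 111/10 112/9 114/10 118/10 118/9 112/10 102/9 92/9 61/11 97/14 86/13 70/13
top 60 66/11 68/9 65/10 66/9 65/10 66/8 64/8 65/11 66/8 67/8 142/14 86/14 68/13
th [0.5 0.6 0.7 0.8 0.9 1.  1.1 1.2 1.3 1.4 1.5 1.6 1.7]
top -50 70/11 70/11 63/11 58/12 62/8 64/8 67/10 66/9 68/11 67/9 65/8 102/13 78/14
top 50 115/10 114/10 112/9 112/9 110/10 105/9 102/10 71/10 56/9 56/9 61/8 163/14 166/15
th [0.5 0.6 0.7 0.8 0.9 1.  1.1 1.2 1.3 1.4 1.5 1.6 1.7]
top -60 100/10 95/10 88/12 89/9 90/10 87/8 91/9 90/11 88/10 89/10 106/9 157/13 96/14
top 60 190/19 194/21 188/19 187/17 185/18 188/18 182/19 183/19 176/16 178/21 179/19 202/18 238/21
```

View pics/fin.png

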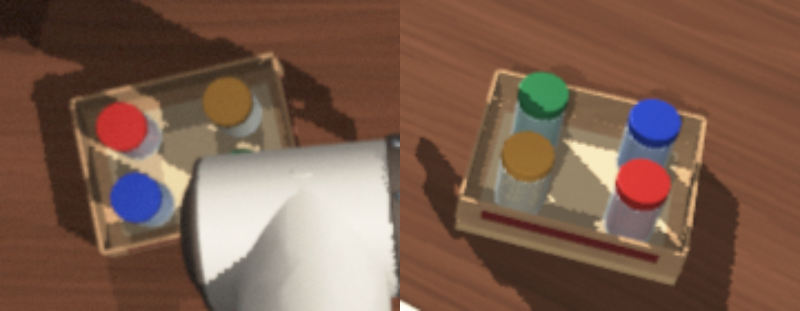

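The final view shows all four jars standing in the tray, with green at (543,100), ochre (528,160), blue (655,125) and red (642,185). All the walls are upright and the gripper is clear, so I'm handing in.

```bash
python3 -c "
from bench import arm
print(arm.job_done())"
```

```text
the job is handed in; nothing more can be done
None
```

I handed the job in with all four tray walls upright and all four jars standing released on the tray floor; no verdict was returned.

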